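Consolidate two half-full barrel trays and stack the empty one

TASK

Two blue trays each hold one barrel. Move the barrel from the tray on the sloping stand into the free place of the tray that lies flat on the bench, so that this tray is full; then take the emptied tray off the stand by its black grip bar and stack it squarely on the pile of empty trays. Set things down rather than dropping them, leave the flat tray where it stands and its first barrel in place, and do not disturb the marker pen, the tape roll, the glue bottle or the cup.

Things in the scene. Friction and masses are not known exactly. Their poses are not given: they have to be found in the camera images.
- barrel_move_center (a point): Centre (on the axis) of the barrel to move: white cylinder with a black band, 45 mm diameter, 150 mm long, 0.14 kg (varies). Site y lies along its axis. It starts in the +y (far) place of the tray on the stand, axis 34.5 mm above that tray's underside and inclined 28 degrees with it, near its lower end wall. Grip it round the middle (the band), between the tray's two saddles.
- barrel_rest_center (a point): Centre of the other barrel (same kind and size), lying in the place on the flat tray's +y side, where it stays. Site y lies along its axis.
- slope_tray_grip (a point): Middle of the black grip bar (104 long, 12 thick, 24 mm high, along tray x) of the loose blue tray on the stand; bar's middle is 43 mm above the tray's underside. Axes are the tray's: z square off its floor, x along the barrels, uphill. On the stand it is tipped 28 degrees: the end to the robot's right is higher, so z leans to the robot's left. 0.3 kg (varies). Lift it square to the slope.
- slope_tray_base (a point): Centre of that tray's underside, same axes. Base 178 x 178 mm, floor 5 mm; end walls at x = 83 to 89 mm each end, tops 60 mm above the underside; sides open. Two places for barrels, along x at y = +-58 mm, on V saddles at x = +-45 mm, 14 mm wide, up to 27 mm high. Stacking lips at the corners and mid-ends, 40 to 70 mm above the underside, reach 9 mm past the base.
- stand_seat (a point): Point on the fixed aluminium stand (about 200 x 200 mm, about 130 mm high at the back) where the centre of the tray's underside rests, about 79 mm above the bench. Site axes are level: z up, x horizontally uphill. The plate rises 28 degrees towards the robot's right (give or take the yaw), with a 14 mm lip at its low edge and 12 mm cheeks at both sides.
- free_place (a point): Where the centre of a barrel lies when seated in the free place of the flat tray (same kind, loose, 0.45 kg, level on the bench): 34.5 mm above the bench. Axes are that tray's: x along the place (8 mm to spare at each end of a barrel), y across, z up. The tray's middle lies 58 mm and the other barrel 116 mm to +y; the grip bar's near face is 52 mm away.
- pile_top (a point): Where the centre of the underside of the next tray rests on the fixed pile of two empty trays of the same kind: level with the tops of the upper end walls, 120 mm above the bench. Axes: x along the barrel places, y across, z up. Flared lips rise 10 mm above this level with about 3 mm to spare on each side of a seated tray. Pile and flat tray may swap sides of the stand.
- marker_center (a point): Bystander: black marker pen lying flat behind the stand, 118 mm long, 15 mm thick, its centre; y along its length.
- tape_center (a point): Bystander: roll of brown tape lying flat, 71 x 68 x 24 mm, its centre.
- glue_bottle_center (a point): Bystander: small red glue bottle with black cap, upright, 30 mm diameter, 92 mm high, its centre.
- cup_center (a point): Bystander: grey cup of cotton swabs, upright, 60 mm diameter, 88 mm high, its centre.

How it is judged:
By the outcome, as a careful person would: the job done as asked, in the order asked, and still so for the second after the job is handed in, with the robot touching nothing.
It also fails if it takes over 56 s, if anything falls off the work surface, if the arm or the gripper's body presses on something with over 40 N, if the wrist force passes 120 N, or if a joint passes its speed limit or range.

ROBOT

A 6-joint arm with a two-finger parallel gripper is mounted at the origin on a cart in front of the work surface, level with it; the furniture and walls round the work are solid. World frame = base frame: x ahead of the robot, y to its left, z up, the work surface at z = 0. Lengths are in m, angles in rad, forces in N, time in s.
With the tool pointing down it reaches from about 0.3 to 0.75 m from the base axis. Payload 8.5 kg.
Tool frame: the origin (TCP) lies at the very end of the fingers, on their centre line; the grasp point (between the pads) lies 19 mm behind it; x points along the fingers, y is the direction in which the jaws open and shut, and the axes are right-handed (so a half turn about x gives the same grasp; the last joint's range is limited). The gripper opens to 85 mm and grips with 20 to 120 N. Pads are 22 mm wide; open, the fingers measure 114 mm over their backs; the gripper's body (76 mm by 85 mm) begins 54 mm behind the grasp point. The pads swing forward as they close: fully open they stand 13 mm farther back than shut.
Start: joints at [1.004, 0.381, 1.297, -0, 1.464, -0.215], TCP at [0.19, 0.516, 0.231] pointing down, gripper open.
Joint ranges: [-3.11, 3.11], [-0.89, 2.33], [0.22, 2.48], [-1.42, 4.56], [0.17, 2.85], [-2.88, 2.88]. Speed limits (rad/s): [2.39, 2.39, 3.14, 3.14, 3.14, 3.14].

INTERFACE

Orientations are given as a unit quaternion [w, x, y, z].
In Python, from workcell import ctrl, optics gives the robot as it stands.
- The arm moves only by the tool servo_tool, never from a script. Its argument "series" is a list of rows, each an object with "dr": the turn, a rotation vector about the tool's x, y, z in degrees, a list of three; "dp": the shift along the tool's x, y, z in m, a list of three; "hand": the closure, from -1 (fully open) to 1 (shut), so that 0 is half open. In form: [{"dr": [ax, ay, az], "dp": [tx, ty, tz], "hand": hand}, ...]. A call has 1 to 12 rows; each row is the pose to reach, as a shift and turn from the pose commanded when the call began, along the tool's axes at that moment; what a row does not reach only later rows make up. A row lasts 1/10 s, in which the tool goes at most 50 mm and 8.59 degrees, less where a joint would pass 70% of its speed; a pose out of reach is approached as far as the arm can. A call with a gripper value outside its range is refused whole. The fingers move at their own pace and stop on an object; "newtons" is the grip in N (left out, the last holds). Time passes only in rows, so rows that repeat a pose let the fingers close. It gives the time, the measured TCP pose, the force and the opening at its end, in the units of the state.
- ctrl.read_state(): the state, without advancing time (a new reading comes with each control period).
- optics.get_image(name): name is "scene" or "top" or "wrist"; returns the picture (480x640x3 uint8, red, green, blue); there is no depth.
- optics.calibration(name): a dict with "camera_matrix" (3x3 intrinsics, pixels), "dist" ([k1, k2, p1, p2, k3] as OpenCV has them; the pictures are not rectified), "rvec" (rotation vector, rad) and "tvec" (3), from world to camera coordinates, as OpenCV has them. Camera axes: x right, y down, z forward; pixel columns grow to the right and rows downward; lengths in m; the calibration is good to about 2 mm. A picture is of the moment at which its call begins: read the wrist's pose just before it. calibration takes no time and is no camera call; for the wrist camera it gives the pose at the moment of the call.
- ctrl.close_job(): hands the job in, once; it reports no verdict.
The state is a dict: "time_s": time; "qpos": joint angles; "joint_vel": joint speeds; "joint_torque": joint torques, N m; "eef_pos": TCP position; "tcp_rot": TCP orientation; "contact_force": force on the tool from outside, world axes, zero at the start; "wrist_torque": the same for the moment, N m; "finger_gap": finger opening in m.
Only numpy, scipy, OpenCV 4.12 (cv2) and the standard library are available. Lean on these libraries where they do the work, as an engineer would, in place of code of your own. Each camera call takes 0.05 s, during which the arm holds its last target.

## Working session

There is one attempt and no reset: what is moved stays moved. The work goes in short steps, Python scripts to look and compute and a tool call to move; the robot and the scene stay as the last step left them, time stands still between calls to the robot, and variables do not carry over. Pictures are saved under pics/ and viewed, and the job is handed in when it is done.

Besides the shell and the picture viewer there is one more tool, called after "Request:" as name(argument=value, ...) on one line, values as JSON. servo_tool: Moves the arm, as the interface text tells. Its arguments: {"type":"object","properties":{"series":{"type":"array"},"newtons":{"type":"number"}},"required":["series"]}

```bash
mkdir -p pics; ls; python3 - <<'E'
from workcell import ctrl, optics
import cv2
s=ctrl.read_state(); print(s)
for n in ("scene","top","wrist"):
    c=optics.calibration(n); print(n,c)
    cv2.imwrite(f"pics/{n}0.png",optics.get_image(n)[:,:,::-1])
E
```

```text
pics
{'time_s': 0.0, 'qpos': array([ 1.00368455e+00,  3.81171387e-01,  1.29829388e+00,  3.53029589e-05,
        1.46360746e+00, -2.15263796e-01]), 'joint_vel': array([ 0.00015579, -0.00027847, -0.00136178,  0.00100523, -0.00010868,
       -0.00031738]), 'joint_torque': array([-7.09721280e-04, -4.48452079e+01, -2.31277585e+01, -2.01501061e-04,
        4.67615027e-03,  3.73656945e-06]), 'eef_pos': array([0.18935328, 0.51604827, 0.23071383]), 'tcp_rot': array([ 0.69598134,  0.12327864,  0.69640333, -0.12423669]), 'contact_force': array([ 0.13716619, -0.47870572, -0.18316092]), 'wrist_torque': array([0.0751562 , 0.00224216, 0.02118411]), 'finger_gap': 0.0858730792991593}
scene {'camera_matrix': array([[561.23295573,   0.        , 313.62024938],
       [  0.        , 561.23295573, 246.68474428],
       [  0.        ,   0.        ,   1.        ]]), 'dist': array([-0.11743155,  0.        ,  0.        ,  0.        ,  0.        ]), 'rvec': array([ 2.27756335, -0.85703763,  0.30777855]), 'tvec': array([-0.45491685,  0.32741225,  1.03955661])}
top {'camera_matrix': array([[619.66716157,   0.        , 321.60758319],
       [  0.        , 619.66716157, 243.25573851],
       [  0.        ,   0.        ,   1.        ]]), 'dist': array([-0.09860784,  0.        ,  0.        ,  0.        ,  0.        ]), 'rvec': array([ 2.13836639, -2.16548324,  0.13256987]), 'tvec': array([-0.03421224,  0.61482575,  1.52865657])}
wrist {'camera_matrix': array([[379.61453624,   0.        , 320.3774292 ],
       [  0.        , 379.61453624, 238.82348809],
       [  0.        ,   0.        ,   1.        ]]), 'dist': array([0.00824266, 0.        , 0.        , 0.        , 0.        ]), 'rvec': array([-2.35552306, -1.64485903, -0.25900552]), 'tvec': array([-0.54950331, -0.03955575,  0.37878894])}
```

View pics/top0.png

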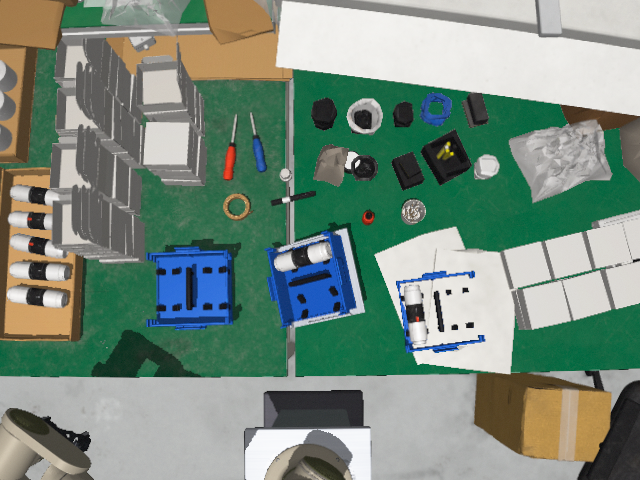

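View pics/scene0.png

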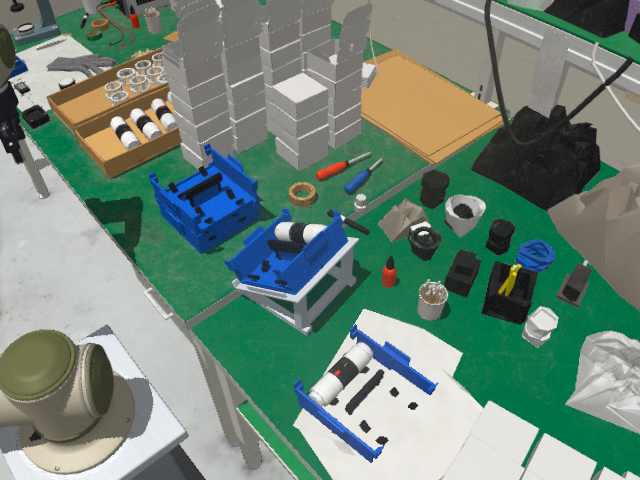

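View pics/wrist0.png

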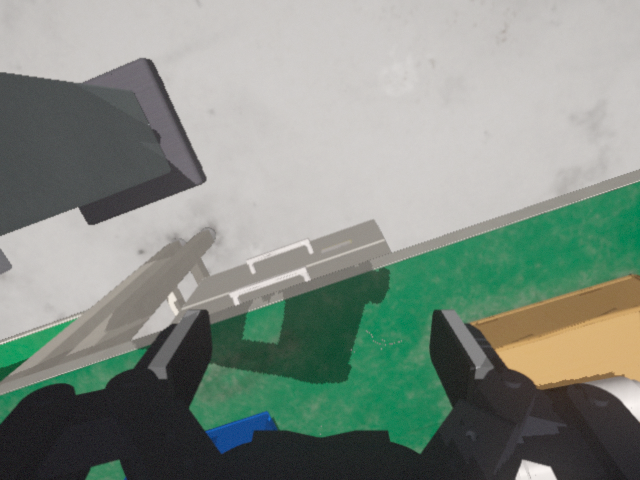

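```bash
python3 - <<'E'
from workcell import ctrl, optics
import cv2,numpy as np
from scipy.spatial.transform import Rotation as R
s=ctrl.read_state(); q=s['tcp_rot']; print(R.from_quat(q,scalar_first=True).as_matrix().round(3))
t=cv2.imread('pics/top0.png'); 
cv2.imwrite('pics/topc1.png',cv2.resize(t[220:360,140:380],None,fx=3.3,fy=3.3,interpolation=cv2.INTER_CUBIC))
cv2.imwrite('pics/topc2.png',cv2.resize(t[180:360,360:520],None,fx=3.3,fy=3.3,interpolation=cv2.INTER_CUBIC))
c=optics.calibration('wrist'); Rw=cv2.Rodrigues(c['rvec'])[0]; print('wrist cam pos',(-Rw.T@c['tvec']).round(3),Rw.round(3))
c=optics.calibration('top'); Rw=cv2.Rodrigues(c['rvec'])[0]; print('top cam pos',(-Rw.T@c['tvec']).round(3))
E
```

```text
[[-0.001  0.345  0.939]
 [-0.001  0.939 -0.345]
 [-1.    -0.001 -0.   ]]
wrist cam pos [0.115 0.543 0.372] [[ 0.345  0.939 -0.   ]
 [ 0.893 -0.328  0.308]
 [ 0.289 -0.107 -0.951]]
top cam pos [ 0.413 -0.05   1.595]
```

View pics/topc1.png

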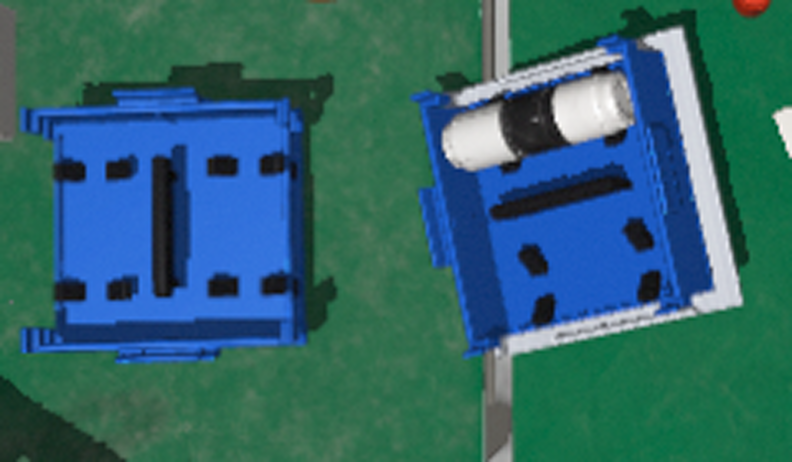

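View pics/topc2.png

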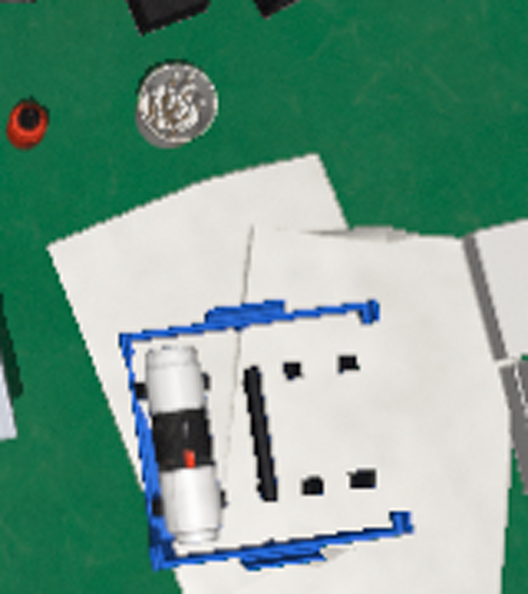

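```bash
cat > h.py <<'E'
from workcell import ctrl, optics
import cv2,numpy as np
from scipy.spatial.transform import Rotation as R
def ray(cal,px):
    p=cv2.undistortPoints(np.array([[px]],float),cal['camera_matrix'],cal['dist'])[0,0]
    Rw=cv2.Rodrigues(cal['rvec'])[0]; return -Rw.T@cal['tvec'], Rw.T@np.array([p[0],p[1],1.])
def atz(cal,px,z):
    o,d=ray(cal,px); return o+d*(z-o[2])/d[2]
def proj(cal,P):
    return cv2.projectPoints(np.asarray(P,float).reshape(-1,3),cal['rvec'],cal['tvec'],cal['camera_matrix'],cal['dist'])[0][:,0]
def delta(Rm,p,s=None):
    """target tool matrix & pos -> dr(deg), dp in the present (measured) tool frame"""
    s=s or ctrl.read_state(); R0=R.from_quat(s['tcp_rot'],scalar_first=True)
    dp=R0.inv().apply(np.asarray(p)-s['eef_pos']); dr=(R0.inv()*R.from_matrix(Rm)).as_rotvec(degrees=True)
    return dr.round(2),dp.round(4)
def snap(n,f):
    s=ctrl.read_state(); c=optics.calibration(n); im=optics.get_image(n)[:,:,::-1].copy(); cv2.imwrite(f'pics/{f}.png',im); np.save(f'pics/{f}.npy',c,allow_pickle=True); return im,c,s
def loadc(f): return np.load(f'pics/{f}.npy',allow_pickle=True).item()
def down(yawjaw):
    """tool pointing down, y (jaw) axis at world angle yawjaw (deg)"""
    a=np.radians(yawjaw); y=np.array([np.cos(a),np.sin(a),0]); x=np.array([0,0,-1.]); return np.stack([x,y,np.cross(x,y)],1)
E
python3 - <<'E'
from h import *
c=optics.calibration('top')
for n,a,b,z in (('pile',(189.1,267.9),(189.1,309.4),.115),('flat',(436.7,292.1),(441.2,330.9),.055),('slope',(289.1,284.5),(330.9,275.5),.127)):
    A,B=atz(c,a,z),atz(c,b,z); print(n,A,B,(A+B)/2,np.linalg.norm(A-B),np.degrees(np.arctan2(*(A-B)[1::-1])))
E
```

```text
pile [0.54882932 0.27776585 0.115     ] [0.44916304 0.27653677 0.115     ] [0.49899618 0.27715131 0.115     ] 0.09967385772305032 0.7065284987147177
flat [ 0.48612025 -0.32678319  0.055     ] [ 0.39010613 -0.33490016  0.055     ] [ 0.43811319 -0.33084168  0.055     ] 0.09635661204247081 4.832254637998156
slope [0.50542581 0.03584888 0.127     ] [ 0.52556857 -0.06351741  0.127     ] [ 0.51549719 -0.01383427  0.127     ] 0.10138733007102868 101.45927743196971
```

```bash
python3 - <<'E'
from h import *
print(delta(down(90.7),[0.49,0.277,0.30]))
E
```

```text
(array([-2.086e+01, -2.000e-02,  6.000e-02]), array([-0.0691, -0.121 ,  0.3646]))
```

Request:
servo_tool(series=[{"dr": [-20.9, 0, 0], "dp": [-0.069, -0.121, 0.365], "hand": -0.45}, {"dr": [-20.9, 0, 0], "dp": [-0.069, -0.121, 0.365], "hand": -0.45}, {"dr": [-20.9, 0, 0], "dp": [-0.069, -0.121, 0.365], "hand": -0.45}, {"dr": [-20.9, 0, 0], "dp": [-0.069, -0.121, 0.365], "hand": -0.45}, {"dr": [-20.9, 0, 0], "dp": [-0.069, -0.121, 0.365], "hand": -0.45}, {"dr": [-20.9, 0, 0], "dp": [-0.069, -0.121, 0.365], "hand": -0.45}, {"dr": [-20.9, 0, 0], "dp": [-0.069, -0.121, 0.365], "hand": -0.45}, {"dr": [-20.9, 0, 0], "dp": [-0.069, -0.121, 0.365], "hand": -0.45}, {"dr": [-20.9, 0, 0], "dp": [-0.069, -0.121, 0.365], "hand": -0.45}, {"dr": [-20.9, 0, 0], "dp": [-0.069, -0.121, 0.365], "hand": -0.45}, {"dr": [-20.9, 0, 0], "dp": [-0.069, -0.121, 0.365], "hand": -0.45}])

```text
time_s: 1.25
eef_pos: [0.4897, 0.2775, 0.3]
tcp_rot: [0.707, -0.005, 0.707, 0.005]
contact_force: [-0.9, 1.0, 0.2]
finger_gap: 0.0617
```

```bash
python3 - <<'E'
from h import *
im,c,s=snap('wrist','w_pile'); print(s['eef_pos'],s['finger_gap'],s['qpos'])
print(delta(down(11.5),[0.525,0.0,0.32]))
E
```

```text
[0.48972157 0.27746893 0.30004672] 0.06173123221143359 [ 3.05086511e-01  3.66767982e-01  1.12205900e+00  2.15235054e-04
  1.65357388e+00 -1.27949366e+00]
(array([ 7.932e+01, -3.000e-02,  3.000e-02]), array([-0.0198, -0.2782,  0.0315]))
```

View pics/w_pile.png

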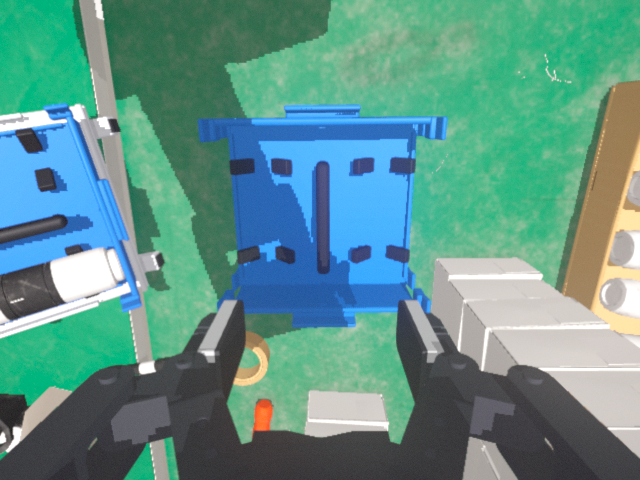

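```bash
python3 - <<'E'
import cv2
t=cv2.imread('pics/w_pile.png'); cv2.imwrite('pics/w_pile_c.png',cv2.resize(t[95:335,190:460],None,fx=2.5,fy=2.5,interpolation=cv2.INTER_CUBIC))
E
```

```text
(no output)
```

View pics/w_pile_c.png

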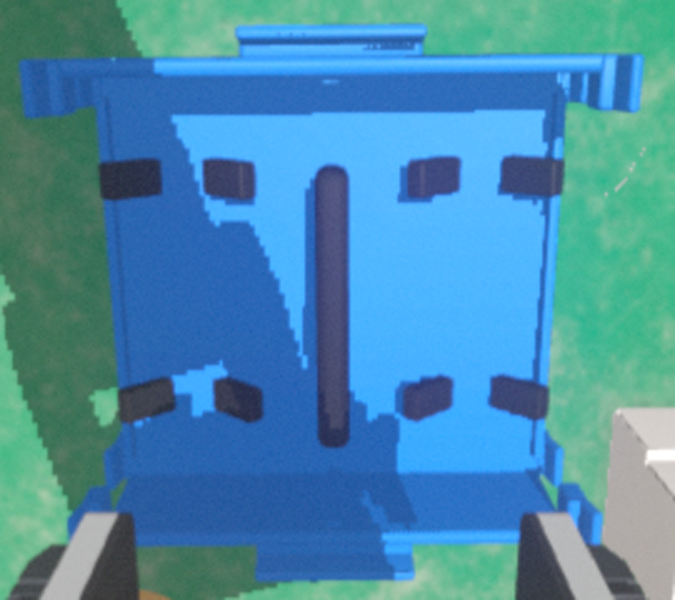

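Request:
servo_tool(series=[{"dr": [79.3, 0, 0], "dp": [-0.02, -0.278, 0.03], "hand": -0.45}, {"dr": [79.3, 0, 0], "dp": [-0.02, -0.278, 0.03], "hand": -0.45}, {"dr": [79.3, 0, 0], "dp": [-0.02, -0.278, 0.03], "hand": -0.45}, {"dr": [79.3, 0, 0], "dp": [-0.02, -0.278, 0.03], "hand": -0.45}, {"dr": [79.3, 0, 0], "dp": [-0.02, -0.278, 0.03], "hand": -0.45}, {"dr": [79.3, 0, 0], "dp": [-0.02, -0.278, 0.03], "hand": -0.45}, {"dr": [79.3, 0, 0], "dp": [-0.02, -0.278, 0.03], "hand": -0.45}, {"dr": [79.3, 0, 0], "dp": [-0.02, -0.278, 0.03], "hand": -0.45}, {"dr": [79.3, 0, 0], "dp": [-0.02, -0.278, 0.03], "hand": -0.45}, {"dr": [79.3, 0, 0], "dp": [-0.02, -0.278, 0.03], "hand": -0.45}, {"dr": [79.3, 0, 0], "dp": [-0.02, -0.278, 0.03], "hand": -0.45}, {"dr": [79.3, 0, 0], "dp": [-0.02, -0.278, 0.03], "hand": -0.45}])

```text
time_s: 2.5
eef_pos: [0.5238, 0.0002, 0.3204]
tcp_rot: [0.548, 0.447, 0.548, -0.447]
contact_force: [-0.1, 0.3, 0.3]
finger_gap: 0.0625
```

```bash
python3 - <<'E'
from h import *
im,c,s=snap('wrist','w_stand'); print(s['eef_pos'],s['finger_gap'],s['qpos'])
cv2.imwrite('pics/w_stand_c.png',cv2.resize(im[60:400,120:560],None,fx=1.75,fy=1.75,interpolation=cv2.INTER_CUBIC))
E
```

```text
[5.23813597e-01 1.84345124e-04 3.20405306e-01] 0.06254812430513297 [-2.25889642e-01  2.85260419e-01  1.18588590e+00  8.52916576e-08
  1.67039046e+00 -4.28199876e-01]
```

View pics/w_stand.png

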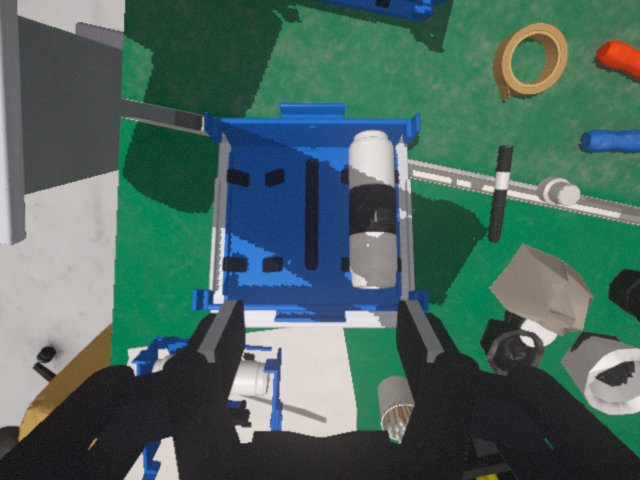

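View pics/w_stand_c.png

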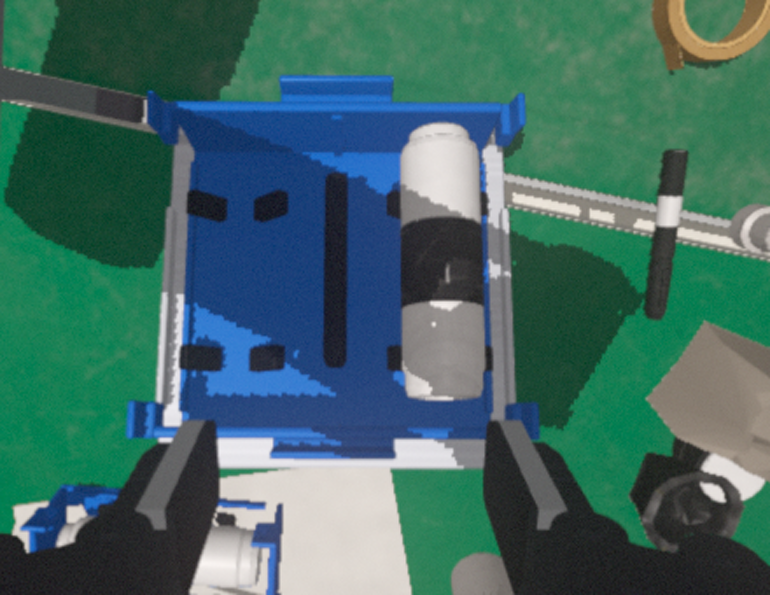

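```bash
python3 - <<'E'
from h import *
c=loadc('w_pile')
f=lambda x,y:(190+x/2.5,95+y/2.5)
for n,p,z in [('bar near',(331,170),.115),('bar far L',(317,440),.115),('far R',(349,440),.115),('bar far mid',(333,446),.115),('near L',(315,178),.115),('near R',(348,178),.115),
 ('near wall out',(333,57),.12),('near wall in',(333,75),.12),('far wall out',(333,545),.12),('far wall in',(333,532),.12),('farwall base',(333,472),.065),('nearwall base',(333,111),.065),
 ('nw L',(20,62),.125),('nw R',(640,56),.125),('nearwall L',(100,60),.12),('nearwall R',(565,57),.12)]:
    print(n,atz(c,f(*p),z).round(4))
E
```

```text
bar near [0.4486 0.2786 0.115 ]
bar far L [0.5477 0.275  0.115 ]
far R [0.5476 0.2869 0.115 ]
bar far mid [0.5501 0.2809 0.115 ]
near L [0.4514 0.2732 0.115 ]
near R [0.4512 0.2845 0.115 ]
near wall out [0.4121 0.2787 0.12  ]
near wall in [0.4176 0.2788 0.12  ]
far wall out [0.5887 0.2815 0.12  ]
far wall in [0.5831 0.2814 0.12  ]
farwall base [0.5836 0.2819 0.065 ]
nearwall base [0.4321 0.2794 0.065 ]
nw L [0.415  0.1792 0.125 ]
nw R [0.4105 0.376  0.125 ]
nearwall L [0.4141 0.2035 0.12  ]
nearwall R [0.4111 0.3535 0.12  ]
```

```bash
cat > fit.py <<'E'
from h import *
from scipy.optimize import least_squares
def tilt(yaw,t=28.):
    # tray axes: x uphill at world yaw, tipped up t
    return (R.from_euler('z',yaw,degrees=True)*R.from_euler('y',-t,degrees=True)).as_matrix()
E
python3 - <<'E'
from fit import *
c=loadc('w_stand')
f=lambda x,y:(120+x/1.75,60+y/1.75)
bar=[((326,176),(-52,-6,55)),((347,176),(-52,6,55)),((325,365),(52,-6,55)),((346,365),(52,6,55))]
wall=[((250,102),(-89,None,60)),((450,102),(-89,None,60)),((250,438),(89,None,60)),((450,438),(89,None,60))]
def pr(v,P): return proj(c,(tilt(v[3])@ (np.array(P).T/1000)).T+v[:3])
def res(v,full=False):
    r=[]
    for px,P in bar: r+=list(pr(v,[P])[0]-f(*px))
    for px,P in wall:
        a,b=pr(v,[(P[0],-80,60)])[0],pr(v,[(P[0],80,60)])[0]; u=f(*px); n=np.array([-(b-a)[1],(b-a)[0]])/np.linalg.norm(b-a); r.append(n@(u-a))
    return np.array(r)
v0=[.51,-.01,.079,-78.5]
s=least_squares(res,v0); print('free z',s.x,res(s.x).round(1))
s2=least_squares(lambda w:res([w[0],w[1],.079,w[2]]),[.51,-.01,-78.5]); print('z fix',s2.x,s2.fun.round(1))
v=[s2.x[0],s2.x[1],.079,s2.x[2]]
Rm=tilt(v[3])
# barrel: axis plane z=34.5 ; use band center & edges
o,d=ray(c,f(441,260)); n=Rm[:,2]
for px in [(401,260),(441,260),(481,260),(441,218),(441,302),(441,123),(441,400)]:
    o,d=ray(c,f(*px)); h=.0345
    if px[1] in (218,302): h=.057
    P=o+d*((np.array(v[:3])+n*h-o)@n)/(d@n); print(px,(Rm.T@(P-v[:3])*1000).round(1))
im=cv2.imread('pics/w_stand.png')
def L(A,B,col=(0,255,255)):
    a,b=pr(v,[A,B]); cv2.line(im,tuple(int(q) for q in a),tuple(int(q) for q in b),col,1)
for x in (-89,-83,83,89): L((x,-89,60),(x,89,60))
for z in (0,):
    L((-89,-89,z),(89,-89,z));L((-89,89,z),(89,89,z));
for y in(-6,6): L((-52,y,55),(52,y,55))
for x in(-52,52): L((x,-6,55),(x,6,55))
L((-75-5,58,57),(70,58,57),(0,0,255))
cv2.imwrite('pics/ov1.png',cv2.resize(im[60:400,120:560],None,fx=1.75,fy=1.75))
np.save('slope.npy',v)
E
```

```text
free z [ 5.22557407e-01 -3.20822248e-02  7.26030480e-02 -7.83742246e+01] [-0.5 -1.8  0.2 -1.8 -0.6 -0.   0.8 -0.  -1.5 -1.4 -0.4 -0.3]
z fix [ 5.22369297e-01 -3.04505882e-02 -7.83723109e+01] [-0.6 -2.8  0.4 -2.8 -0.7  1.1  0.9  1.   0.3  0.3 -2.3 -2.2]
(401, 260) [-8.7 35.3 34.5]
(441, 260) [-8.7 57.2 34.5]
(481, 260) [-8.7 79.2 34.5]
(441, 218) [-25.3  54.6  57. ]
(441, 302) [19.2 53.5 57. ]
(441, 123) [-89.2  59.2  34.5]
(441, 400) [67.7 55.4 34.5]
```

View pics/ov1.png

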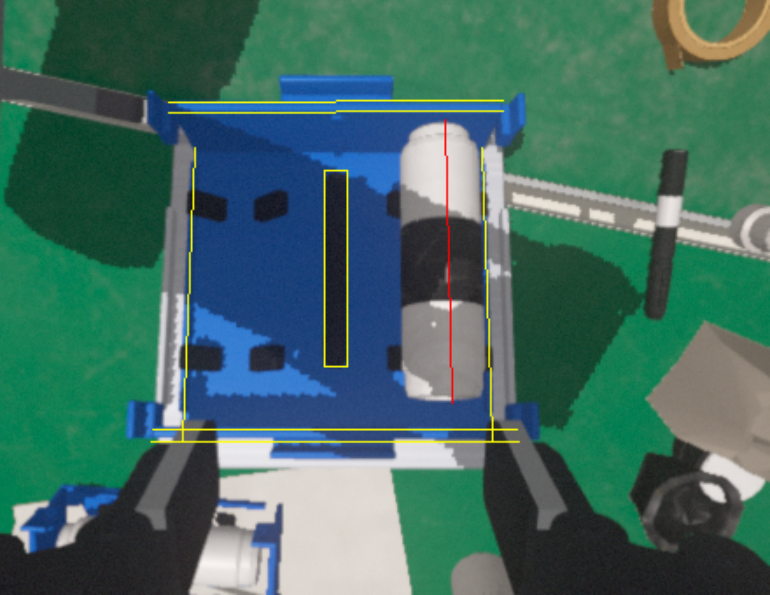

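```bash
python3 - <<'E'
from fit import *
v=np.load('slope.npy');Rm=tilt(v[3]); c=loadc('w_stand')
f=lambda x,y:(120+x/1.75,60+y/1.75); n=Rm[:,2]
cam=ray(c,(0,0))[0]; print('cam in tray',(Rm.T@(cam-v[:3])*1000).round(0))
for px in [(441,123),(441,400)]:
  for h in (.015,.0345,.057):
    o,d=ray(c,f(*px)); P=o+d*((v[:3]+n*h-o)@n)/(d@n); print(px,h,(Rm.T@(P-v[:3])*1000).round(1))
T=np.stack([-n,Rm[:,1],Rm[:,0]],1)
for h in (126,16): print(v[:3]+Rm@np.array([-4,57.5,h])/1000, delta(T,v[:3]+Rm@np.array([-4,57.5,h])/1000))
E
```

```text
cam in tray [ 84.   7. 389.]
(441, 123) 0.015 [-98.7  62.   15. ]
(441, 123) 0.0345 [-89.2  59.2  34.5]
(441, 123) 0.057 [-78.2  55.9  57. ]
(441, 400) 0.015 [66.8 58.  15. ]
(441, 400) 0.0345 [67.7 55.4 34.5]
(441, 400) 0.057 [68.7 52.3 57. ]
[0.566055   0.04253739 0.18837351] (array([-6.0e-02, -2.8e+01,  1.0e-02]), array([ 0.132 ,  0.0499, -0.0332]))
[ 0.57646348 -0.00804469  0.09124928] (array([-6.0e-02, -2.8e+01,  1.0e-02]), array([0.2291, 0.0499, 0.0184]))
```

Request:
servo_tool(series=[{"dr": [0, -28, 0], "dp": [0.132, 0.05, -0.034], "hand": -0.44}, {"dr": [0, -28, 0], "dp": [0.132, 0.05, -0.034], "hand": -0.44}, {"dr": [0, -28, 0], "dp": [0.132, 0.05, -0.034], "hand": -0.44}, {"dr": [0, -28, 0], "dp": [0.132, 0.05, -0.034], "hand": -0.44}, {"dr": [0, -28, 0], "dp": [0.132, 0.05, -0.034], "hand": -0.44}, {"dr": [0, -28, 0], "dp": [0.132, 0.05, -0.034], "hand": -0.44}, {"dr": [0, -28, 0], "dp": [0.132, 0.05, -0.034], "hand": -0.44}])

```text
time_s: 3.25
eef_pos: [0.5668, 0.0419, 0.1898]
tcp_rot: [0.664, 0.327, 0.398, -0.542]
contact_force: [1.2, 0.3, -0.3]
finger_gap: 0.0615
```

```bash
python3 - <<'E'
from fit import *
v=np.load('slope.npy');Rm=tilt(v[3]); n=Rm[:,2]
im,c,s=snap('wrist','w2'); print(s['eef_pos'],s['finger_gap'],s['qpos'])
T=np.stack([-n,Rm[:,1],Rm[:,0]],1)
for h in (126,16): print( delta(T,v[:3]+Rm@np.array([-5,57.5,h])/1000))
def pr(P): return proj(c,(Rm@ (np.array(P).T/1000)).T+v[:3])
def L(A,B,col=(0,255,255)):
    a,b=pr([A,B]); cv2.line(im,tuple(int(q) for q in a),tuple(int(q) for q in b),col,1)
for x in (-89,-83,83,89): L((x,-89,60),(x,89,60))
for y in(-6,6): L((-52,y,55),(52,y,55))
for x in(-52,52): L((x,-6,55),(x,6,55))
L((-80,58,57),(70,58,57),(0,0,255)); L((-5,36,40),(-5,80,40),(0,0,255))
cv2.imwrite('pics/ov2.png',im)
E
```

```text
[0.56678274 0.04189659 0.18978358] 0.061499691257895304 [ 0.07786421  0.46779792  1.37124535 -0.50790511  1.27560814  0.02390365]
(array([-0.3 , -0.02, -0.01]), array([ 0.0007, -0.0005, -0.0024]))
(array([-0.3 , -0.02, -0.01]), array([ 0.1107, -0.0005, -0.0024]))
```

View pics/ov2.png

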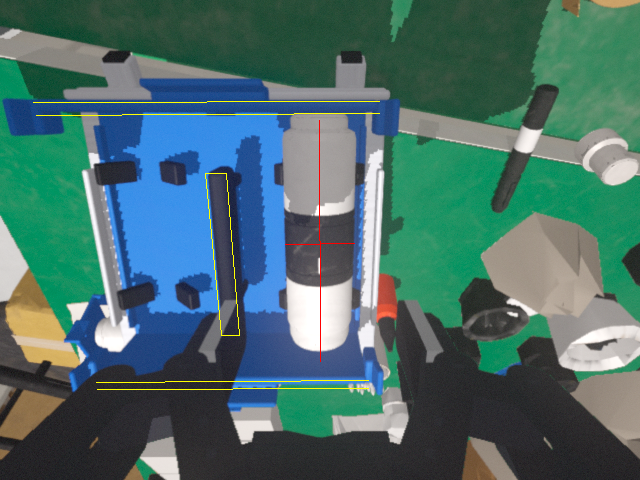

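Request:
servo_tool(series=[{"dr": [-0.3, 0, 0], "dp": [0.03, 0, -0.002], "hand": -0.44}, {"dr": [-0.3, 0, 0], "dp": [0.06, 0, -0.002], "hand": -0.44}, {"dr": [-0.3, 0, 0], "dp": [0.085, 0, -0.002], "hand": -0.44}, {"dr": [-0.3, 0, 0], "dp": [0.1, 0, -0.002], "hand": -0.44}, {"dr": [-0.3, 0, 0], "dp": [0.11, 0, -0.002], "hand": -0.44}, {"dr": [-0.3, 0, 0], "dp": [0.11, 0, -0.002], "hand": -0.44}, {"dr": [-0.3, 0, 0], "dp": [0.11, 0, -0.002], "hand": -0.44}])

```text
time_s: 4.0
eef_pos: [0.5766, -0.0064, 0.0912]
tcp_rot: [0.665, 0.325, 0.4, -0.542]
contact_force: [-0.1, -0.3, 1.1]
finger_gap: 0.0615
```

Request:
servo_tool(series=[{"dr": [0, 0, 0], "dp": [0, 0, 0], "hand": 0.3}, {"dr": [0, 0, 0], "dp": [0, 0, 0], "hand": 0.3}, {"dr": [0, 0, 0], "dp": [0, 0, 0], "hand": 0.3}, {"dr": [0, 0, 0], "dp": [0, 0, 0], "hand": 0.3}, {"dr": [0, 0, 0], "dp": [0, 0, 0], "hand": 0.3}], newtons=40)

```text
time_s: 4.5
eef_pos: [0.5764, -0.0059, 0.0914]
tcp_rot: [0.665, 0.325, 0.4, -0.541]
contact_force: [-3.4, 1.7, 5.9]
finger_gap: 0.0437
```

Request:
servo_tool(series=[{"dr": [0, 0, 0], "dp": [-0.015, 0, 0], "hand": 0.3}, {"dr": [0, 0, 0], "dp": [-0.04, 0, 0], "hand": 0.3}, {"dr": [0, 0, 0], "dp": [-0.07, 0, 0], "hand": 0.3}, {"dr": [0, 0, 0], "dp": [-0.1, 0, 0], "hand": 0.3}, {"dr": [0, 0, 0], "dp": [-0.13, 0, 0], "hand": 0.3}, {"dr": [0, 0, 0], "dp": [-0.13, 0, 0], "hand": 0.3}])

```text
time_s: 5.1
eef_pos: [0.5651, 0.0552, 0.2086]
tcp_rot: [0.666, 0.326, 0.398, -0.54]
contact_force: [0.4, -0.2, -1.7]
finger_gap: 0.0437
```

```bash
python3 - <<'E'
from fit import *
im,c,s=snap('wrist','w3'); print(s['eef_pos'],s['finger_gap'],s['qpos'],s['contact_force'])
snap('top','t3')
# view pose above flat tray
print(delta(down(-85.2),[0.44,-0.33,0.32]))
E
```

```text
[0.5650814  0.05522209 0.20855972] 0.04368221587460099 [ 0.10222052  0.45177341  1.34021945 -0.50250797  1.32294139  0.01580791] [ 0.41886235 -0.16865069 -1.74711436]
(array([ 94.84,  21.04, -23.52]), array([ 0.063 , -0.1997,  0.3634]))
```

View pics/w3.png

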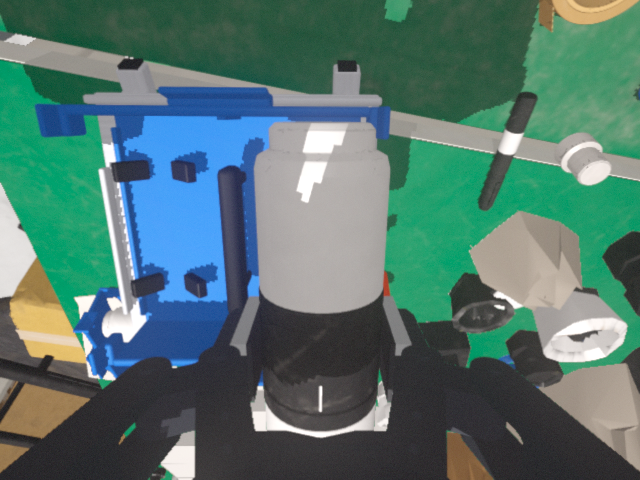

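```bash
python3 - <<'E'
from fit import *
c=loadc('w3'); 
s=ctrl.read_state();T=R.from_quat(s['tcp_rot'],scalar_first=True).as_matrix();p=s['eef_pos']
print('cam tool',T.T@(ray(c,(0,0))[0]-p))
for xt in (-.036,-.041,-.046):
  for px in [(320,122),(320,152),(320,302),(320,425),(258,240),(388,240)]:
    o,d=ray(c,px); k=(xt-(T.T@(o-p))[0])/(T.T@d)[0]; print(xt,px,(T.T@(o+k*d-p)*1000).round(1))
E
```

```text
cam tool [-0.14550498  0.0004625  -0.0788939 ]
-0.036 (320, 122) [-36.    1.2 -77.2]
-0.036 (320, 152) [-36.    1.1 -69.1]
-0.036 (320, 302) [-36.    1.  -22.1]
-0.036 (320, 425) [-36.    0.9  27.1]
-0.036 (258, 240) [-36.  -17.7 -43.1]
-0.036 (388, 240) [-36.   21.7 -42.9]
-0.041 (320, 122) [-41.    1.1 -77.3]
-0.041 (320, 152) [-41.    1.1 -69.6]
-0.041 (320, 302) [-41.    1.  -24.7]
-0.041 (320, 425) [-41.    0.9  22.2]
-0.041 (258, 240) [-41.  -16.9 -44.7]
-0.041 (388, 240) [-41.   20.8 -44.5]
-0.046 (320, 122) [-46.    1.1 -77.4]
-0.046 (320, 152) [-46.    1.1 -70. ]
-0.046 (320, 302) [-46.    1.  -27.3]
-0.046 (320, 425) [-46.    0.9  17.4]
-0.046 (258, 240) [-46.  -16.1 -46.3]
-0.046 (388, 240) [-46.   19.8 -46.2]
```

```bash
python3 - <<'E'
from fit import *
s=ctrl.read_state()
print(delta(R.from_quat(s['tcp_rot'],scalar_first=True).as_matrix(),s['eef_pos']+[0,0,.1]))
print(delta(down(-85.2),[0.44,-0.41,0.31]))
c=optics.calibration('top')
for n,px,z in(('cup',(413,211),.088),('glue',(368.5,216),.08),('marker',(293,198),.015),('tape',(236,207),.024)): print(n,atz(c,px,z))
E
```

```text
(array([-0.,  0.,  0.]), array([-0.0883, -0.0002,  0.0469]))
(array([ 94.84,  21.04, -23.52]), array([ 0.1086, -0.216 ,  0.4278]))
cup [ 0.6855207  -0.26910762  0.088     ]
glue [ 0.67573276 -0.15926727  0.08      ]
marker [0.73705679 0.03104776 0.015     ]
tape [0.71370879 0.17816147 0.024     ]
```

Request:
servo_tool(series=[{"dr": [0, 0, 0], "dp": [-0.044, 0, 0.023], "hand": 0.3}, {"dr": [0, 0, 0], "dp": [-0.088, 0, 0.047], "hand": 0.3}, {"dr": [94.8, 21, -23.5], "dp": [0.109, -0.216, 0.428], "hand": 0.3}, {"dr": [94.8, 21, -23.5], "dp": [0.109, -0.216, 0.428], "hand": 0.3}, {"dr": [94.8, 21, -23.5], "dp": [0.109, -0.216, 0.428], "hand": 0.3}, {"dr": [94.8, 21, -23.5], "dp": [0.109, -0.216, 0.428], "hand": 0.3}, {"dr": [94.8, 21, -23.5], "dp": [0.109, -0.216, 0.428], "hand": 0.3}, {"dr": [94.8, 21, -23.5], "dp": [0.109, -0.216, 0.428], "hand": 0.3}, {"dr": [94.8, 21, -23.5], "dp": [0.109, -0.216, 0.428], "hand": 0.3}, {"dr": [94.8, 21, -23.5], "dp": [0.109, -0.216, 0.428], "hand": 0.3}, {"dr": [94.8, 21, -23.5], "dp": [0.109, -0.216, 0.428], "hand": 0.3}, {"dr": [94.8, 21, -23.5], "dp": [0.109, -0.216, 0.428], "hand": 0.3}])

```text
time_s: 6.4
eef_pos: [0.4377, -0.4142, 0.3077]
tcp_rot: [-0.127, -0.681, -0.088, 0.716]
contact_force: [0.8, 0.9, -1.5]
finger_gap: 0.0436
```

```bash
python3 - <<'E'
from fit import *
s=ctrl.read_state(); print(s['eef_pos'],s['qpos'],s['joint_vel'].round(2))
print(delta(down(-85.2),[0.44,-0.41,0.31]))
E
```

```text
[ 0.43769607 -0.41415006  0.30768053] [-0.92326338  0.43441383  0.99588566 -0.07132053  1.6856094   0.33282114] [-0.57  0.31 -0.54  0.44  0.43  0.86]
(array([12.71,  3.02, -3.09]), array([-0.0027, -0.0031, -0.0033]))
```

Request:
servo_tool(series=[{"dr": [12.7, 3, -3.1], "dp": [-0.003, -0.003, -0.003], "hand": 0.3}, {"dr": [12.7, 3, -3.1], "dp": [-0.003, -0.003, -0.003], "hand": 0.3}, {"dr": [12.7, 3, -3.1], "dp": [-0.003, -0.003, -0.003], "hand": 0.3}, {"dr": [12.7, 3, -3.1], "dp": [-0.003, -0.003, -0.003], "hand": 0.3}])

```text
time_s: 6.8
eef_pos: [0.4415, -0.4067, 0.3115]
tcp_rot: [-0.034, -0.706, -0.033, 0.707]
contact_force: [0.3, -0.2, -1.5]
finger_gap: 0.0437
```

```bash
python3 - <<'E'
from fit import *
im,c,s=snap('wrist','w4'); print(s['eef_pos'],s['qpos'],s['joint_vel'].round(2))
print(delta(down(-85.2),[0.44,-0.41,0.31]))
cv2.imwrite('pics/w4_c.png',cv2.resize(im[60:400,0:440],None,fx=1.75,fy=1.75,interpolation=cv2.INTER_CUBIC))
E
```

```text
[ 0.4415284  -0.40669033  0.31152921] [-0.94046646  0.43425778  0.98349949 -0.00206874  1.7222807   0.53511122] [ 0.01 -0.01 -0.01  0.    0.   -0.  ]
(array([ 0.66,  0.03, -0.17]), array([0.0019, 0.0034, 0.0021]))
```

View pics/w4.png

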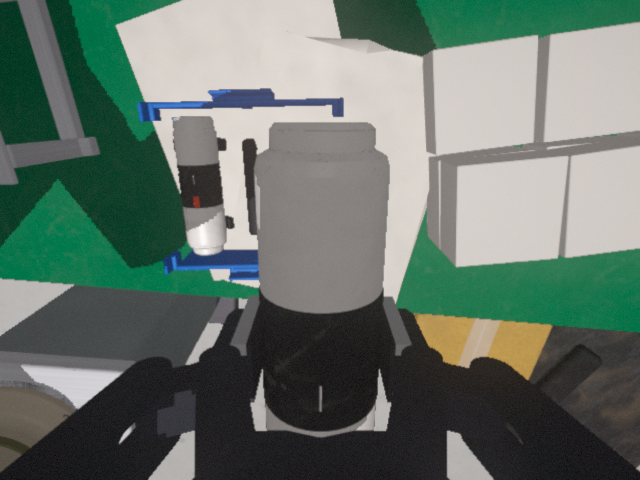

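View pics/w4_c.png

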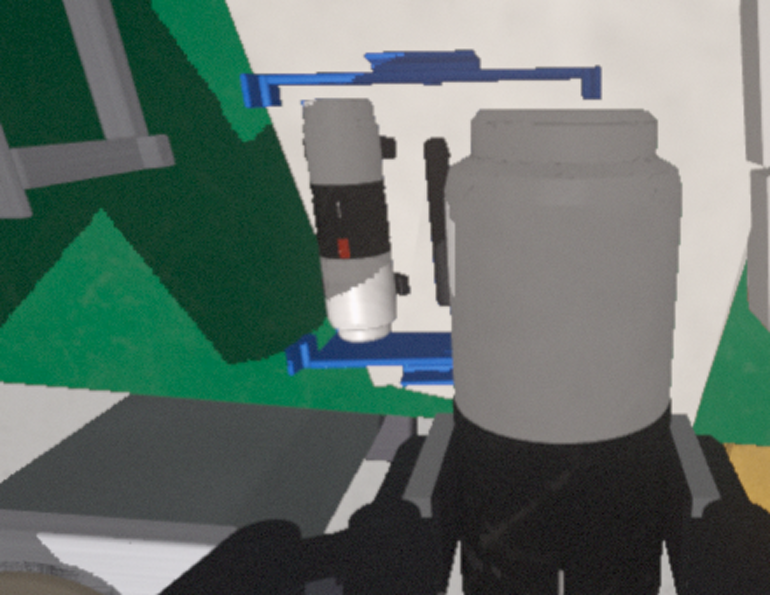

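```bash
cat > fitflat.py <<'E'
from fit import *
def go(name,bar,wall,f,out,z0=0.,v0=(.44,-.33,4.8),barrel=None,crop=None):
    c=loadc(name)
    def pr(v,P): return proj(c,(tilt(v[2],0)@ (np.array(P).T/1000)).T+np.array([v[0],v[1],z0]))
    def res(v):
        r=[]
        for px,P in bar: r+=list(pr(v,[P])[0]-f(*px))
        for px,P,Q in wall:
            a,b=pr(v,[P,Q]); u=f(*px); n=np.array([-(b-a)[1],(b-a)[0]])/np.linalg.norm(b-a); r.append(n@(u-a))
        return np.array(r)
    s=least_squares(res,v0,loss='soft_l1'); v=s.x; print(v,res(v).round(1))
    im=cv2.imread(f'pics/{name}.png')
    def L(A,B,col=(0,255,255)):
        a,b=pr(v,[A,B]); cv2.line(im,tuple(int(round(q)) for q in a),tuple(int(round(q)) for q in b),col,1)
    for x in (-89,-83,83,89): L((x,-89,60),(x,89,60))
    for y in (-89,89): L((-89,y,0),(89,y,0))
    for y in(-6,6): L((-52,y,55),(52,y,55))
    for x in(-52,52): L((x,-6,55),(x,6,55))
    for y in (58,-58): L((-75,y,57),(75,y,57),(0,0,255))
    if crop: im=im[crop[1]:crop[3],crop[0]:crop[2]]
    cv2.imwrite(f'pics/{out}.png',cv2.resize(im,None,fx=1.75,fy=1.75))
    return v
E
python3 - <<'E'
from fitflat import *
f=lambda x,y:(x/1.75,60+y/1.75)
v=go('w4',[((437,303),(-52,6,55)),((425,143),(52,6,55))],[((320,73),(89,-80,60),(89,80,60)),((560,67),(89,-80,60),(89,80,60)),((340,371),(-89,-80,60),(-89,80,60)),((440,367),(-89,-80,60),(-89,80,60))],f,'ov4',crop=(0,60,440,400))
np.save('flat.npy',v)
E
```

```text
[ 0.43864133 -0.33510171  6.74084522] [ 0.7  4.  -0.6 -2.2 -0.   0.3 -0.7  0.4]
```

View pics/ov4.png

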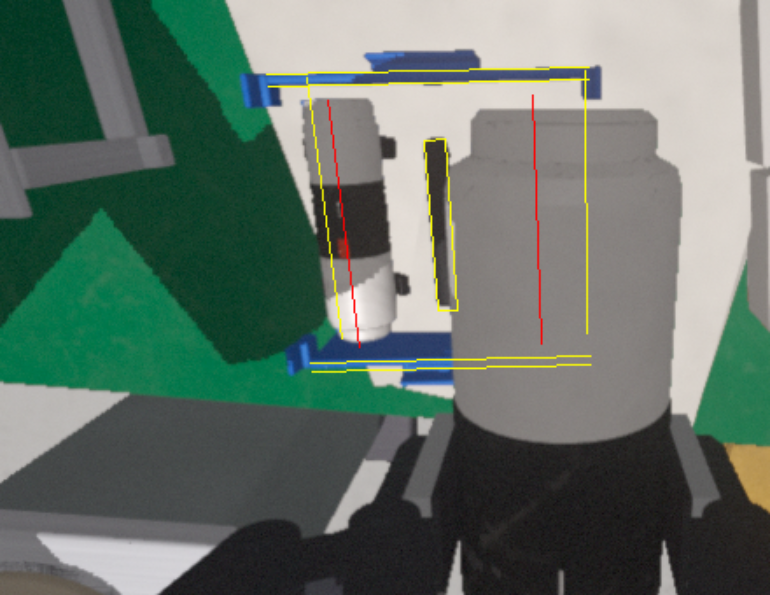

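```bash
python3 - <<'E'
from fitflat import *
import shutil
np.save('pics/top0.npy',optics.calibration('top'),allow_pickle=True)
f=lambda x,y:(360+x/3.3,180+y/3.3)
v=go('top0',[((253,367),(52,0,55)),((268,500),(-52,0,55))],[((150,336),(89,-80,60),(89,80,60)),((350,305),(89,-80,60),(89,80,60)),((175,566),(-89,-80,60),(-89,80,60)),((390,533),(-89,-80,60),(-89,80,60))],f,'ov4t',crop=(360,180,520,360))
# overlay held barrel check 
c=loadc('top0'); f2=lambda x,y:(140+x/3.3,220+y/3.3)
print('pile near out, far out',[atz(c,f2(162,y),.12).round(4) for y in (100,345)], 'bar mid',[atz(c,f2(162,y),.115).round(4) for y in (158,295)], [atz(c,f2(x,340),.125).round(4) for x in (22,305)])
E
```

```text
[ 0.43775137 -0.33091707  6.69422486] [-0.8 -0.4  0.9  1.  -2.1 -0.8  0.4  1.3]
pile near out, far out [array([0.5909, 0.2773, 0.12  ]), array([0.4131, 0.2751, 0.12  ])] bar mid [array([0.5489, 0.2778, 0.115 ]), array([0.4492, 0.2766, 0.115 ])] [array([0.4173, 0.3762, 0.125 ]), array([0.4159, 0.1707, 0.125 ])]
```

View pics/ov4t.png

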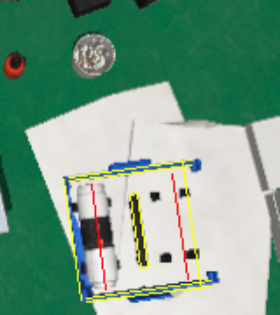

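```bash
python3 - <<'E'
from fit import *
v=np.load('slope.npy');Rm=tilt(v[3]);print((Rm.T@(np.array([.5764,-.0059,.0914])-v[:3])*1000).round(1))
print(delta(down(-83.3),[.4438,-.3908,0.15]))
E
```

```text
[-5.8 57.9 17.1]
(array([-1.24,  0.03, -0.16]), array([ 0.1619, -0.0158, -0.0036]))
```

Request:
servo_tool(series=[{"dr": [-1.2, 0, -0.2], "dp": [0.05, -0.016, -0.004], "hand": 0.3}, {"dr": [-1.2, 0, -0.2], "dp": [0.1, -0.016, -0.004], "hand": 0.3}, {"dr": [-1.2, 0, -0.2], "dp": [0.14, -0.016, -0.004], "hand": 0.3}, {"dr": [-1.2, 0, -0.2], "dp": [0.162, -0.016, -0.004], "hand": 0.3}, {"dr": [-1.2, 0, -0.2], "dp": [0.162, -0.016, -0.004], "hand": 0.3}, {"dr": [-1.2, 0, -0.2], "dp": [0.162, -0.016, -0.004], "hand": 0.3}])

```text
time_s: 7.45
eef_pos: [0.4451, -0.3908, 0.1517]
tcp_rot: [0.041, 0.706, 0.04, -0.705]
contact_force: [0.0, -0.0, -1.3]
finger_gap: 0.0434
```

```bash
python3 - <<'E'
from fit import *
im,c,s=snap('wrist','w5'); print(s['eef_pos'],s['joint_vel'].round(2))
print(delta(down(-83.3),[.4438,-.3908,0.15]))
cv2.imwrite('pics/w5_c.png',cv2.resize(im[0:400,0:440],None,fx=1.75,fy=1.5,interpolation=cv2.INTER_CUBIC))
snap('top','t5')
E
```

```text
[ 0.44508976 -0.39083671  0.15172826] [-0.   -0.03 -0.03  0.    0.    0.  ]
(array([-0.08, -0.12, -0.16]), array([ 0.0025, -0.0006,  0.0014]))
```

View pics/w5_c.png

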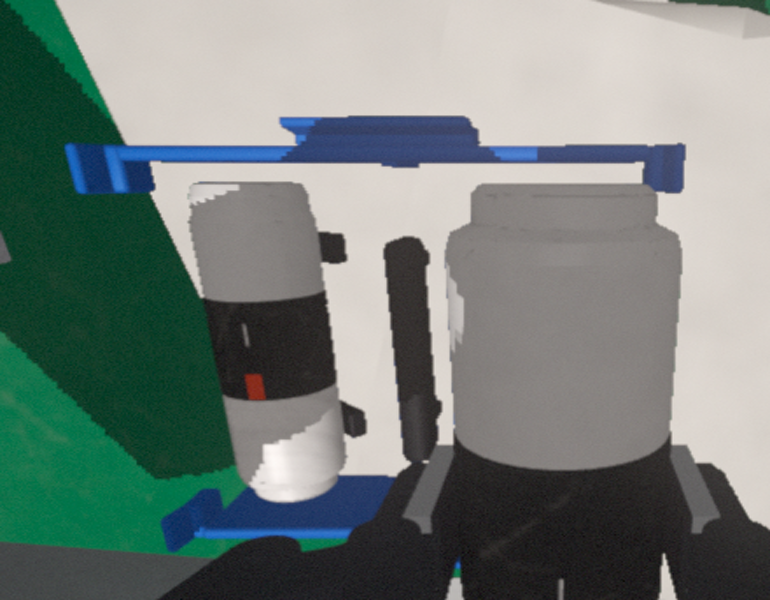

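```bash
python3 - <<'E'
from fitflat import *
f=lambda x,y:(x/1.75,y/1.5)
v=go('w5',[((404,461),(-52,6,55))],[((387,270),(-52,6,55),(52,6,55)),((400,400),(-52,6,55),(52,6,55)),((200,146),(89,-80,60),(89,80,60)),((600,147),(89,-80,60),(89,80,60)),((230,537),(-89,-80,60),(-89,80,60)),((340,537),(-89,-80,60),(-89,80,60))],f,'ov5',crop=(0,0,440,340))
c=loadc('w5'); s=ctrl.read_state();T=R.from_quat(s['tcp_rot'],scalar_first=True).as_matrix();p=s['eef_pos']
print(np.degrees(np.arctan2(*T[:2,1][::-1])))
# barrel rest silhouettes etc skip ; held barrel centre in y via edges at axis plane
for px in [(447,300),(680,300)]:
    o,d=ray(c,f(*px)); o=T.T@(o-p);d=T.T@d;k=(-.025-o[0])/d[0];print((o+k*d)*1000)
print('lip tips',[atz(c,f(*q),.07).round(4) for q in ((66,146),(685,146))])
E
```

```text
[ 0.43973216 -0.33504371  5.85532943] [-0.2  3.1 -1.   0.8 -3.9 -0.9  0.9  1.6]
-83.39417958613532
[-25.         -20.42256586 -54.05995963]
[-25.          20.68753991 -54.10745262]
lip tips [array([ 0.5149, -0.2268,  0.07  ]), array([ 0.5377, -0.4196,  0.07  ])]
```

View pics/ov5.png

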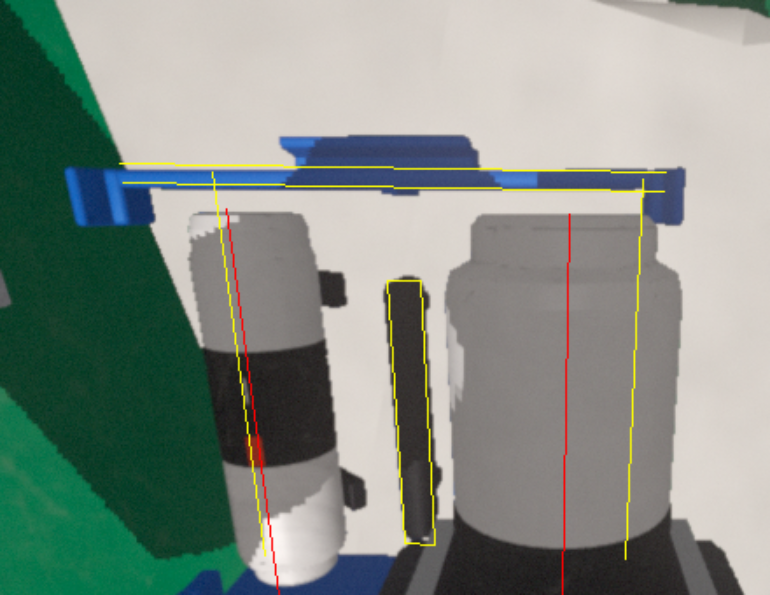

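Request:
servo_tool(series=[{"dr": [0, 0, 0], "dp": [0.04, 0.001, 0.001], "hand": 0.3}, {"dr": [0, 0, 0], "dp": [0.08, 0.001, 0.001], "hand": 0.3}, {"dr": [0, 0, 0], "dp": [0.105, 0.001, 0.001], "hand": 0.3}, {"dr": [0, 0, 0], "dp": [0.12, 0.001, 0.001], "hand": 0.3}, {"dr": [0, 0, 0], "dp": [0.128, 0.001, 0.001], "hand": 0.3}, {"dr": [0, 0, 0], "dp": [0.128, 0.001, 0.001], "hand": 0.3}])

```text
time_s: 8.15
eef_pos: [0.4441, -0.3921, 0.0232]
tcp_rot: [0.041, 0.706, 0.04, -0.706]
contact_force: [-0.1, -0.7, -1.7]
finger_gap: 0.0438
```

```bash
python3 - <<'E'
from fit import *
im,c,s=snap('wrist','w6'); print(s['eef_pos'],s['contact_force'])
print(delta(down(-83.3),[.4443,-.3918,0.017]))
snap('scene','s6'); im=cv2.imread('pics/s6.png'); cv2.imwrite('pics/s6_c.png',cv2.resize(im[280:480,240:500],None,fx=3,fy=3,interpolation=cv2.INTER_CUBIC))
E
```

```text
[ 0.44411224 -0.39211952  0.02320414] [-0.07021865 -0.73613906 -1.74690161]
(array([-0.13, -0.1 , -0.11]), array([ 0.0069, -0.0006, -0.    ]))
```

View pics/w6.png

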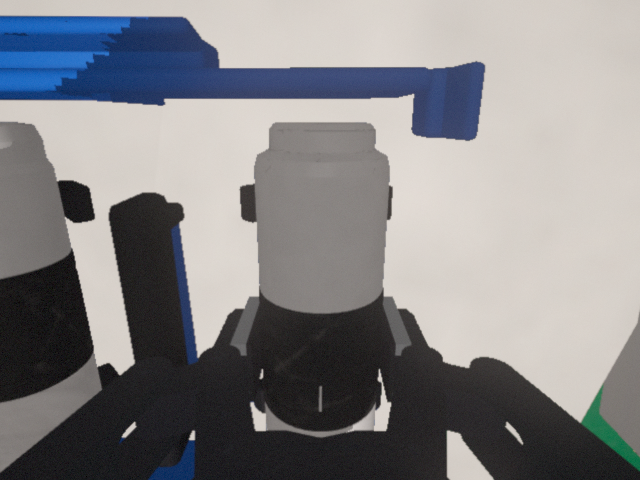

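View pics/s6_c.png

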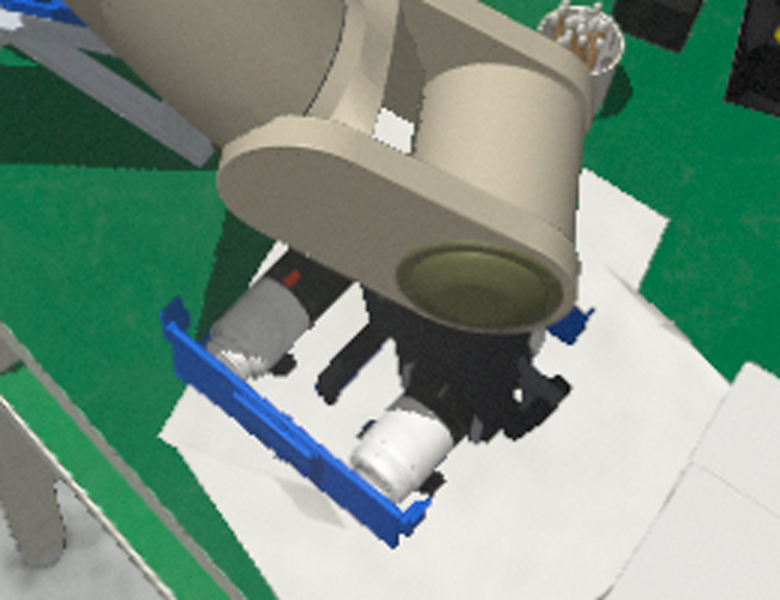

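Request:
servo_tool(series=[{"dr": [0, 0, 0], "dp": [0.002, -0.002, 0], "hand": 0.3}, {"dr": [0, 0, 0], "dp": [0.004, -0.002, 0], "hand": 0.3}, {"dr": [0, 0, 0], "dp": [0.005, -0.002, 0], "hand": 0.3}, {"dr": [0, 0, 0], "dp": [0.005, -0.002, 0], "hand": 0.3}])

```text
time_s: 8.65
eef_pos: [0.4438, -0.3901, 0.0182]
tcp_rot: [0.041, 0.706, 0.04, -0.706]
contact_force: [0.7, -1.2, 0.2]
finger_gap: 0.0438
```

Request:
servo_tool(series=[{"dr": [0, 0, 0], "dp": [0.001, 0, 0], "hand": 0.3}, {"dr": [0, 0, 0], "dp": [0.001, 0, 0], "hand": 0.3}])

```text
time_s: 8.85
eef_pos: [0.4438, -0.3903, 0.0179]
tcp_rot: [0.041, 0.706, 0.04, -0.705]
contact_force: [-2.0, 0.9, 6.8]
finger_gap: 0.0442
```

Request:
servo_tool(series=[{"dr": [0, 0, 0], "dp": [0, 0, 0], "hand": -0.2}, {"dr": [0, 0, 0], "dp": [0, 0, 0], "hand": -0.4}, {"dr": [0, 0, 0], "dp": [0, 0, 0], "hand": -0.4}, {"dr": [0, 0, 0], "dp": [0, 0, 0], "hand": -0.4}, {"dr": [0, 0, 0], "dp": [-0.02, 0, 0], "hand": -0.4}, {"dr": [0, 0, 0], "dp": [-0.05, 0, 0], "hand": -0.4}, {"dr": [0, 0, 0], "dp": [-0.1, 0, 0], "hand": -0.4}, {"dr": [0, 0, 0], "dp": [-0.15, 0, 0], "hand": -0.4}, {"dr": [0, 0, 0], "dp": [-0.2, 0, 0], "hand": -0.4}, {"dr": [0, 0, 0], "dp": [-0.25, 0, 0], "hand": -0.4}, {"dr": [0, 0, 0], "dp": [-0.25, 0, 0], "hand": -0.4}])

```text
time_s: 9.95
eef_pos: [0.4446, -0.3912, 0.2741]
tcp_rot: [0.044, 0.709, 0.037, -0.703]
contact_force: [0.4, 1.1, -0.4]
finger_gap: 0.0598
```

```bash
python3 - <<'E'
from fit import *
im,c,s=snap('wrist','w7'); print(s['eef_pos'],s['contact_force'],s['finger_gap'])
print(delta(down(11.6),[0.525,0.0,0.33]))
v=np.load('slope.npy');Rm=tilt(v[3]);n=Rm[:,2];T=np.stack([-n,Rm[:,1],Rm[:,0]],1)
print(delta(T,v[:3]+n*.16))
E
```

```text
[ 0.4446294  -0.39115159  0.27412561] [ 0.39703611  1.12264912 -0.42419393] 0.05979423101399039
(array([-95.03,   0.11,  -0.48]), array([-0.0617, -0.3782, -0.1254]))
(array([-93.08, -21.11,  22.71]), array([ 0.0477, -0.4238, -0.1122]))
```

View pics/w7.png

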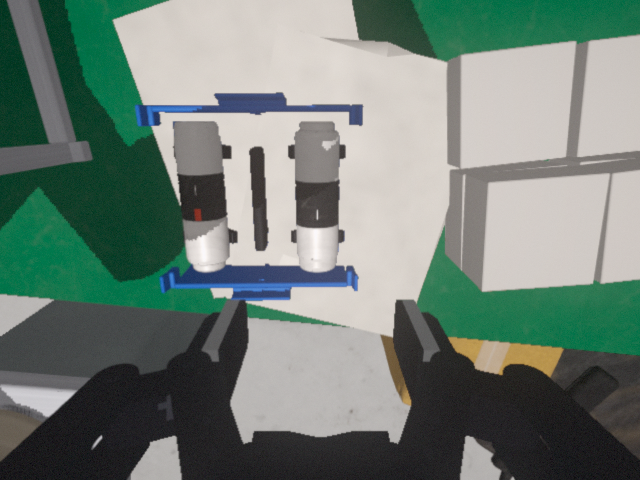

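```bash
python3 - <<'E'
from fit import *
v=np.load('slope.npy');Rm=tilt(v[3]);n=Rm[:,2];T=np.stack([-n,Rm[:,1],Rm[:,0]],1)
print(v[:3]+n*.18,delta(T,v[:3]+n*.18))
E
```

```text
[0.50533723 0.05232008 0.23793057] (array([-93.08, -21.11,  22.71]), array([ 0.03  , -0.433 , -0.1114]))
```

Request:
servo_tool(series=[{"dr": [-93.1, -21.1, 22.7], "dp": [0.03, -0.433, -0.111], "hand": -0.4}, {"dr": [-93.1, -21.1, 22.7], "dp": [0.03, -0.433, -0.111], "hand": -0.4}, {"dr": [-93.1, -21.1, 22.7], "dp": [0.03, -0.433, -0.111], "hand": -0.4}, {"dr": [-93.1, -21.1, 22.7], "dp": [0.03, -0.433, -0.111], "hand": -0.4}, {"dr": [-93.1, -21.1, 22.7], "dp": [0.03, -0.433, -0.111], "hand": -0.4}, {"dr": [-93.1, -21.1, 22.7], "dp": [0.03, -0.433, -0.111], "hand": -0.4}, {"dr": [-93.1, -21.1, 22.7], "dp": [0.03, -0.433, -0.111], "hand": -0.4}, {"dr": [-93.1, -21.1, 22.7], "dp": [0.03, -0.433, -0.111], "hand": -0.4}, {"dr": [-93.1, -21.1, 22.7], "dp": [0.03, -0.433, -0.111], "hand": -0.4}, {"dr": [-93.1, -21.1, 22.7], "dp": [0.03, -0.433, -0.111], "hand": -0.4}, {"dr": [-93.1, -21.1, 22.7], "dp": [0.03, -0.433, -0.111], "hand": -0.4}, {"dr": [-93.1, -21.1, 22.7], "dp": [0.03, -0.433, -0.111], "hand": -0.4}])

```text
time_s: 11.2
eef_pos: [0.5034, 0.0539, 0.235]
tcp_rot: [0.664, 0.323, 0.405, -0.54]
contact_force: [0.1, 0.5, 0.2]
finger_gap: 0.0596
```

Request:
servo_tool(series=[{"dr": [0, 0, 0], "dp": [0, 0, 0], "hand": -0.4}, {"dr": [0, 0, 0], "dp": [0, 0, 0], "hand": -0.4}])

```text
time_s: 11.4
eef_pos: [0.504, 0.053, 0.236]
tcp_rot: [0.662, 0.326, 0.402, -0.542]
contact_force: [-0.7, -0.3, -1.0]
finger_gap: 0.0597
```

```bash
cat > ovs.py <<'E'
from fit import *
def run(name,out,h):
    v=np.load('slope.npy');Rm=tilt(v[3]); n=Rm[:,2]
    im,c,s=snap('wrist',name); print(s['eef_pos'],s['finger_gap'],s['joint_vel'].round(2))
    T=np.stack([-n,Rm[:,1],Rm[:,0]],1)
    print( delta(T,v[:3]+n*h))
    def pr(P): return proj(c,(Rm@ (np.array(P).T/1000)).T+v[:3])
    def L(A,B,col=(0,255,255)):
        a,b=pr([A,B]); cv2.line(im,tuple(int(round(q)) for q in a),tuple(int(round(q)) for q in b),col,1)
    for x in (-89,-83,83,89): L((x,-89,60),(x,89,60))
    for y in(-6,6): L((-52,y,55),(52,y,55))
    for x in(-52,52): L((x,-6,55),(x,6,55))
    cv2.imwrite(f'pics/{out}.png',im)
E
python3 -c "
from ovs import *
run('w8','ov8',.024)"
```

```text
[0.50401254 0.05298511 0.23600911] 0.05973678904862539 [-0.01 -0.   -0.01 -0.    0.   -0.  ]
(array([ 0.01, -0.41,  0.23]), array([0.1548, 0.0016, 0.0026]))
```

View pics/ov8.png

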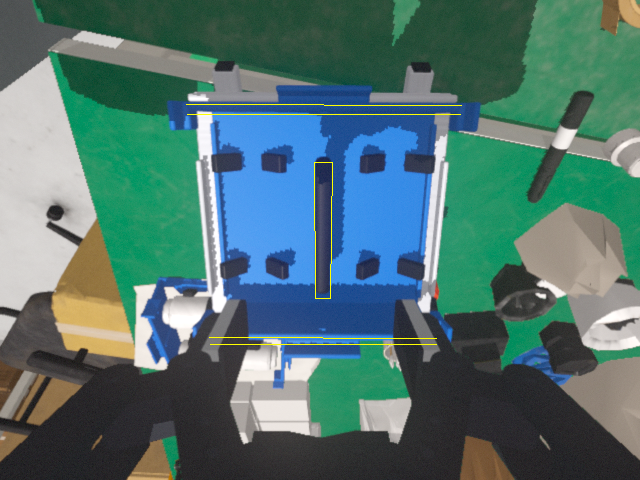

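Request:
servo_tool(series=[{"dr": [0, -0.4, 0.2], "dp": [0.05, 0.001, 0.0025], "hand": -0.4}, {"dr": [0, -0.4, 0.2], "dp": [0.09, 0.001, 0.0025], "hand": -0.4}, {"dr": [0, -0.4, 0.2], "dp": [0.12, 0.001, 0.0025], "hand": -0.4}, {"dr": [0, -0.4, 0.2], "dp": [0.14, 0.001, 0.0025], "hand": -0.4}, {"dr": [0, -0.4, 0.2], "dp": [0.155, 0.001, 0.0025], "hand": -0.4}, {"dr": [0, -0.4, 0.2], "dp": [0.155, 0.001, 0.0025], "hand": -0.2}, {"dr": [0, -0.4, 0.2], "dp": [0.155, 0.001, 0.0025], "hand": 0}, {"dr": [0, -0.4, 0.2], "dp": [0.155, 0.001, 0.0025], "hand": 0.3}, {"dr": [0, -0.4, 0.2], "dp": [0.155, 0.001, 0.0025], "hand": 0.5}], newtons=60)

```text
time_s: 12.35
eef_pos: [0.5201, -0.0191, 0.1015]
tcp_rot: [0.665, 0.325, 0.399, -0.541]
contact_force: [0.0, 0.8, -0.2]
finger_gap: 0.0214
```

```bash
python3 - <<'E'
from fit import *
v=np.load('slope.npy');Rm=tilt(v[3]); s=ctrl.read_state(); print((Rm.T@(s['eef_pos']-v[:3])*1000).round(1),s['contact_force'],s['finger_gap'])
n=Rm[:,2];T=np.stack([-n,Rm[:,1],Rm[:,0]],1); print(delta(T,v[:3]+n*.024))
E
```

```text
[ 0.4  0.1 25.3] [ 0.00891547  0.79055154 -0.1589408 ] 0.021371857095867593
(array([ 0.06,  0.04, -0.14]), array([ 0.0013, -0.0001, -0.0004]))
```

Well aligned. Close on the bar.

Request:
servo_tool(series=[{"dr": [0, 0, 0], "dp": [0, 0, 0], "hand": 0.65}, {"dr": [0, 0, 0], "dp": [0, 0, 0], "hand": 1}, {"dr": [0, 0, 0], "dp": [0, 0, 0], "hand": 1}, {"dr": [0, 0, 0], "dp": [0, 0, 0], "hand": 1}], newtons=80)

```text
time_s: 12.75
eef_pos: [0.5199, -0.0191, 0.1013]
tcp_rot: [0.665, 0.325, 0.399, -0.541]
contact_force: [-2.0, 4.0, 6.4]
finger_gap: 0.0105
```

```bash
python3 - <<'E'
from fit import *
v=np.load('slope.npy');Rm=tilt(v[3]); s=ctrl.read_state(); print((Rm.T@(s['eef_pos']-v[:3])*1000).round(1),s['contact_force'],s['finger_gap'])
E
```

```text
[ 0.2 -0.2 25.2] [-2.03369879  4.01681466  6.37025016] 0.010540967648327754
```

Request:
servo_tool(series=[{"dr": [0, 0, 0], "dp": [-0.01, 0, 0], "hand": 1}, {"dr": [0, 0, 0], "dp": [-0.025, 0, 0], "hand": 1}, {"dr": [0, 0, 0], "dp": [-0.045, 0, 0], "hand": 1}, {"dr": [0, 0, 0], "dp": [-0.07, 0, 0], "hand": 1}, {"dr": [0, 0, 0], "dp": [-0.1, 0, 0], "hand": 1}, {"dr": [0, 0, 0], "dp": [-0.13, 0, 0], "hand": 1}, {"dr": [0, 0, 0], "dp": [-0.13, 0, 0], "hand": 1}])

```text
time_s: 13.45
eef_pos: [0.5082, 0.042, 0.2188]
tcp_rot: [0.667, 0.327, 0.398, -0.539]
contact_force: [-0.2, 0.3, -3.0]
finger_gap: 0.0104
```

```bash
python3 - <<'E'
from fit import *
v=np.load('slope.npy');Rm=tilt(v[3]); 
im,c,s=snap('wrist','w9'); print((Rm.T@(s['eef_pos']-v[:3])*1000).round(1),s['contact_force'],s['finger_gap'])
T=R.from_quat(s['tcp_rot'],scalar_first=True).as_matrix();p=s['eef_pos']
print('up',delta(T,p+[0,0,.1]))
print('over pile',delta(down(91.2),[.5,.2785,.33]))
print('up high',delta(down(91.2),[.48,.15,.37]))
# overlay tray model rigid in tool: tool x=-tz,y=ty,z=tx; tray origin relative tool
# tray pt (X,Y,Z)-> tool (-(Z-25.2), Y+0.2, X-0.2)
def pr(P):
    P=np.array(P,float); Q=np.stack([25.2-P[:,2],P[:,1]+.2,P[:,0]-.2],1)/1000; return proj(c,Q@T.T+p)
def L(A,B,col=(0,255,255)):
    a,b=pr([A,B]); cv2.line(im,tuple(int(round(q)) for q in a),tuple(int(round(q)) for q in b),col,1)
for x in (-89,-83,83,89): L((x,-89,60),(x,89,60))
for y in(-6,6): L((-52,y,55),(52,y,55))
for x in(-52,52): L((x,-6,55),(x,6,55))
cv2.imwrite('pics/ov9.png',im)
E
```

```text
[  0.5   0.7 158.1] [-0.16351068  0.25345737 -2.95146634] 0.010393814315398443
up (array([ 0.06, -0.02,  0.19]), array([-0.0905,  0.001 ,  0.0475]))
over pile (array([-77.73,  23.47,  19.25]), array([-0.2099,  0.0415, -0.1532]))
up high (array([-77.73,  23.47,  19.25]), array([-0.1881, -0.0043, -0.0269]))
```

View pics/ov9.png

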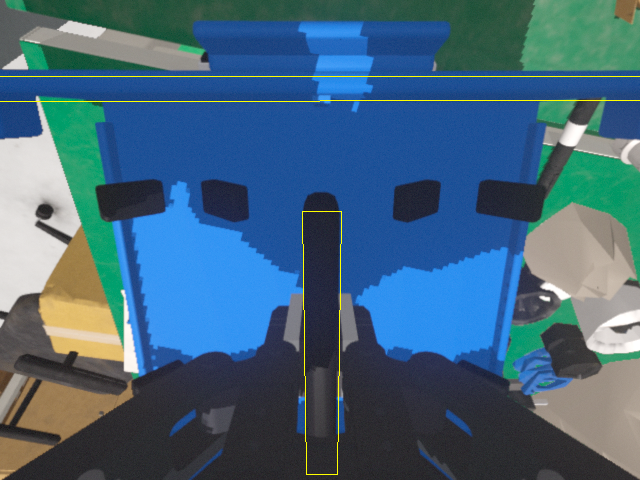

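Request:
servo_tool(series=[{"dr": [0, 0, 0], "dp": [-0.045, 0, 0.024], "hand": 1}, {"dr": [0, 0, 0], "dp": [-0.09, 0, 0.047], "hand": 1}, {"dr": [-77.7, 23.5, 19.2], "dp": [-0.21, 0.041, -0.153], "hand": 1}, {"dr": [-77.7, 23.5, 19.2], "dp": [-0.21, 0.041, -0.153], "hand": 1}, {"dr": [-77.7, 23.5, 19.2], "dp": [-0.21, 0.041, -0.153], "hand": 1}, {"dr": [-77.7, 23.5, 19.2], "dp": [-0.21, 0.041, -0.153], "hand": 1}, {"dr": [-77.7, 23.5, 19.2], "dp": [-0.21, 0.041, -0.153], "hand": 1}, {"dr": [-77.7, 23.5, 19.2], "dp": [-0.21, 0.041, -0.153], "hand": 1}, {"dr": [-77.7, 23.5, 19.2], "dp": [-0.21, 0.041, -0.153], "hand": 1}, {"dr": [-77.7, 23.5, 19.2], "dp": [-0.21, 0.041, -0.153], "hand": 1}, {"dr": [-77.7, 23.5, 19.2], "dp": [-0.21, 0.041, -0.153], "hand": 1}, {"dr": [-77.7, 23.5, 19.2], "dp": [-0.21, 0.041, -0.153], "hand": 1}])

```text
time_s: 14.7
eef_pos: [0.5002, 0.2767, 0.3271]
tcp_rot: [0.704, -0.008, 0.71, 0.008]
contact_force: [-1.1, 0.7, -2.0]
finger_gap: 0.0111
```

```bash
python3 - <<'E'
from fit import *
s=ctrl.read_state(); print(s['eef_pos'],s['qpos'],s['finger_gap'],s['contact_force'])
print(delta(down(91.2),[.5,.279,.24]))
im=cv2.imread('pics/scene0.png'); cv2.imwrite('pics/scene0_c.png',cv2.resize(im[135:260,135:275],None,fx=5,fy=4.5,interpolation=cv2.INTER_CUBIC))
E
```

```text
[0.50019659 0.27667865 0.32710799] [ 2.97515102e-01  3.78391476e-01  1.02912437e+00  1.54977089e-03
  1.74171647e+00 -1.29550842e+00] 0.01114276347589705 [-1.09656271  0.74637108 -2.00946353]
(array([ 0.09, -0.45,  0.04]), array([0.0871, 0.0024, 0.0005]))
```

View pics/scene0_c.png

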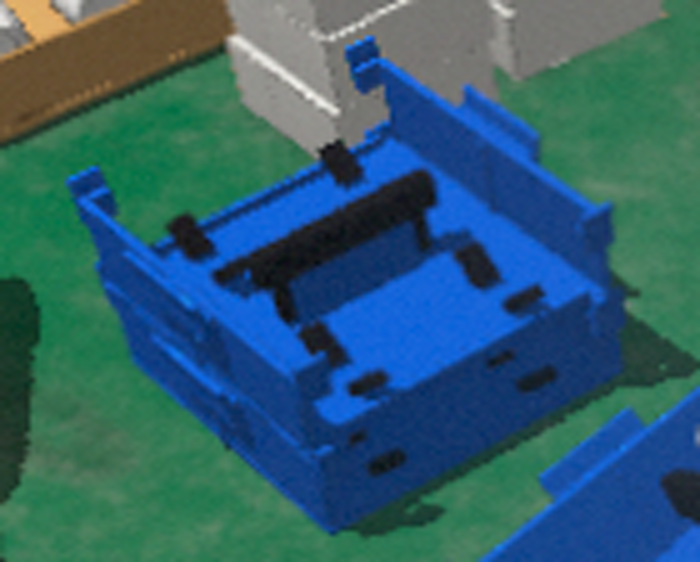

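Request:
servo_tool(series=[{"dr": [0.1, -0.4, 0], "dp": [0.04, 0.002, 0], "hand": 1}, {"dr": [0.1, -0.4, 0], "dp": [0.087, 0.002, 0], "hand": 1}, {"dr": [0.1, -0.4, 0], "dp": [0.11, 0.002, 0], "hand": 1}, {"dr": [0.1, -0.4, 0], "dp": [0.11, 0.002, 0], "hand": 1}, {"dr": [0.1, -0.4, 0], "dp": [0.11, 0.002, 0], "hand": 1}])

```text
time_s: 15.2
eef_pos: [0.4999, 0.2792, 0.2189]
tcp_rot: [0.708, -0.006, 0.706, 0.005]
contact_force: [0.0, 0.7, -1.7]
finger_gap: 0.0107
```

```bash
python3 - <<'E'
from fit import *
im,c,s=snap('wrist','w10');print(s['eef_pos'],s['finger_gap'],s['contact_force'],s['joint_vel'].round(3))
print(delta(down(91.2),[.5,.279,.1452]))
im2,_,_=snap('top','t10'); im3,_,_=snap('scene','s10')
cv2.imwrite('pics/s10_c.png',cv2.resize(im3[80:290,90:330],None,fx=3.2,fy=2.8,interpolation=cv2.INTER_CUBIC))
E
```

```text
[0.49993206 0.27916146 0.21893617] 0.010721356298114366 [ 0.01241272  0.73287922 -1.7063481 ] [ 0.004 -0.027 -0.037  0.002  0.003  0.002]
(array([-0.25,  0.29,  0.03]), array([ 0.0747, -0.0003, -0.0007]))
```

View pics/w10.png

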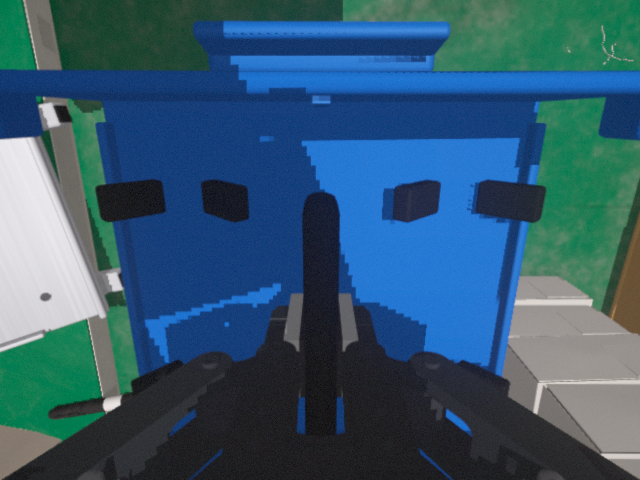

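View pics/s10_c.png

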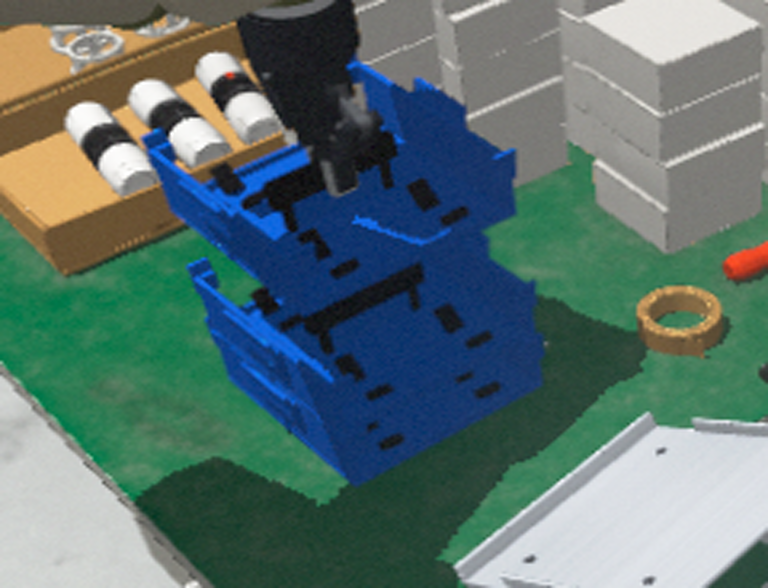

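```bash
cat > ov10.py <<'E'
from fit import *
s=ctrl.read_state()
def dr(name,cal,out,crop,fx,held=True,pile=(.5,.279,1.2),st=s):
    T=R.from_quat(st['tcp_rot'],scalar_first=True).as_matrix();p=st['eef_pos']
    im=cv2.imread(f'pics/{name}.png')[crop[1]:crop[3],crop[0]:crop[2]]; im=cv2.resize(im,None,fx=fx,fy=fx,interpolation=cv2.INTER_CUBIC)
    def h(P): P=np.array(P,float); return np.stack([25.2-P[:,2],P[:,1],P[:,0]-.2],1)/1000@T.T+p
    def g(P): P=np.array(P,float)/1000; return P@tilt(pile[2],0).T+np.array([pile[0],pile[1],.06])
    for w,col in ((h,(0,255,255)),(g,(0,0,255))):
        if w is h and not held: continue
        def L(A,B):
            a,b=(proj(cal,w([A,B]))-np.array(crop[:2])+.5)*fx-.5; cv2.line(im,tuple(int(round(q)) for q in a),tuple(int(round(q)) for q in b),col,1)
        for x in (-89,-83,83,89): L((x,-89,60),(x,89,60))
        for y in (-89,89): L((-89,y,0),(89,y,0))
        for x in (-89,89): L((x,-89,0),(x,89,0))
        for x in (-89,89):
            for y in (-89,89): L((x,y,0),(x,y,60))
        for y in(-6,6): L((-52,y,55),(52,y,55))
    cv2.imwrite(f'pics/{out}.png',im)
E
python3 - <<'E'
from ov10 import *
dr('s10',loadc('s10'),'ov10s',(90,80,330,290),3.3)
dr('t10',loadc('t10'),'ov10t',(120,220,270,350),5)
dr('scene0',loadc('s10'),'ov0s',(120,120,290,270),4.5,False)
dr('w_pile',loadc('w_pile'),'ov0w',(190,95,460,335),2.5,False)
E
```

```text
(no output)
```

View pics/ov10s.png

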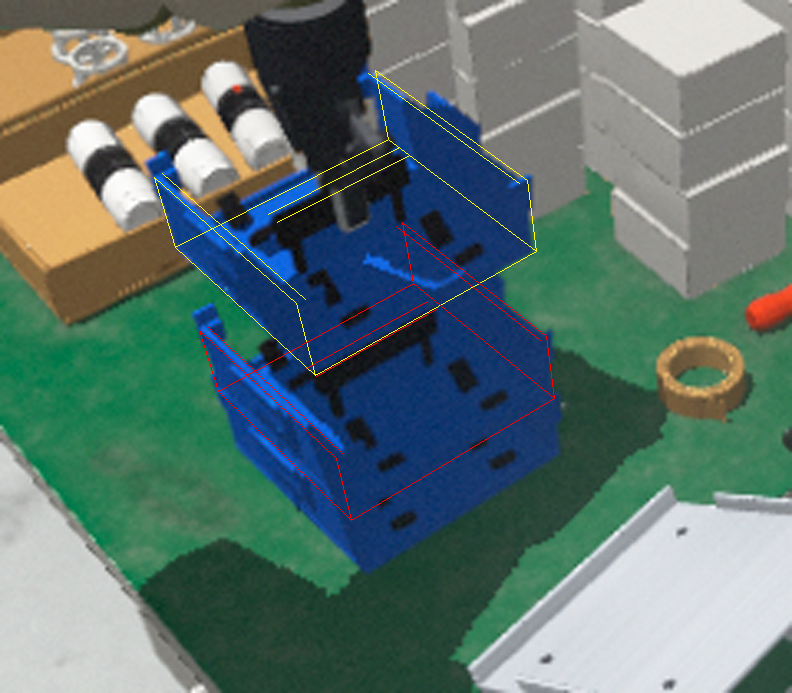

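View pics/ov10t.png

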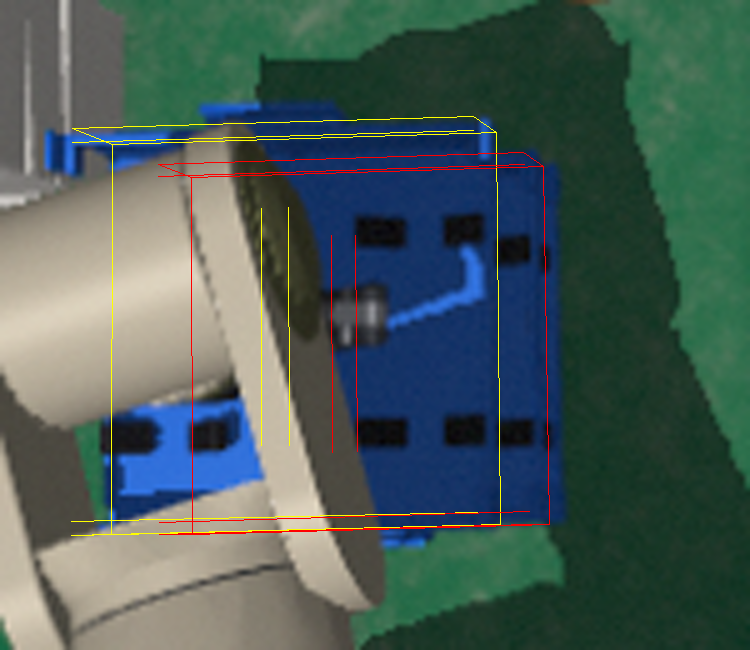

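View pics/ov0s.png

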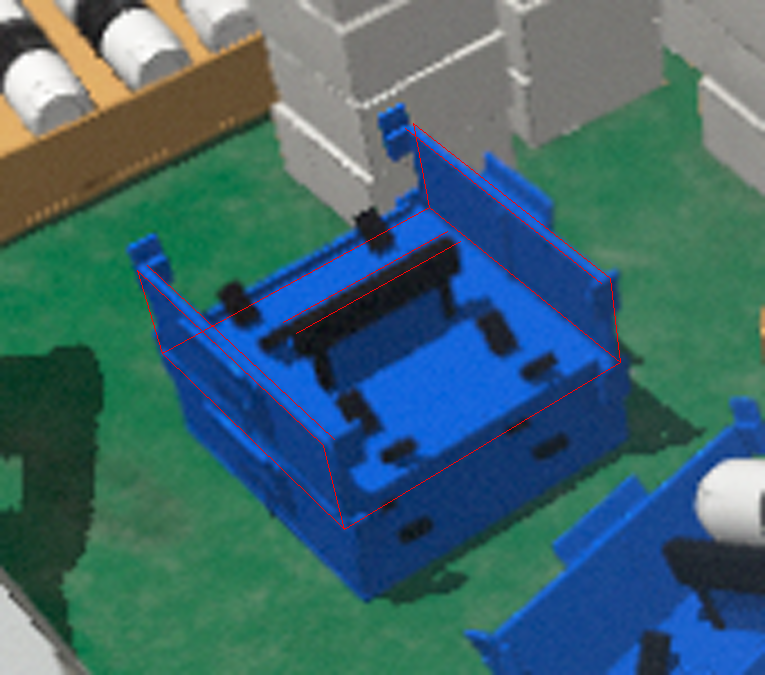

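View pics/ov0w.png

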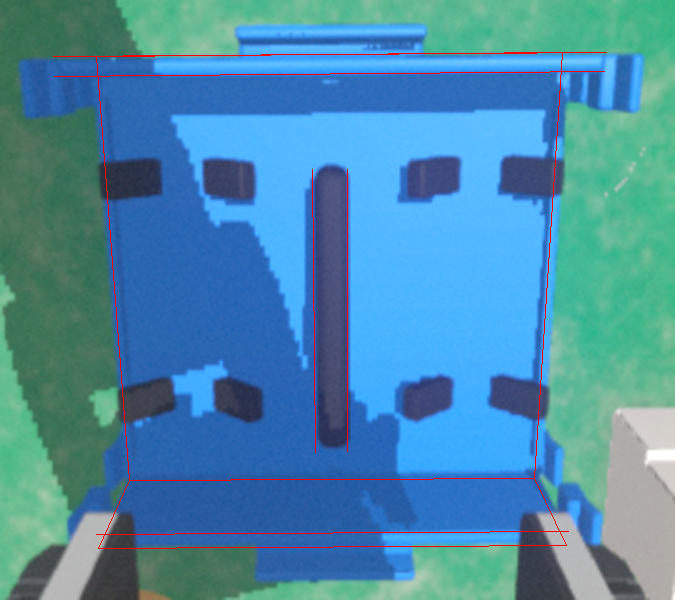

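Request:
servo_tool(series=[{"dr": [-0.2, 0.3, 0], "dp": [0.02, 0, 0], "hand": 1}, {"dr": [-0.2, 0.3, 0], "dp": [0.04, 0, 0], "hand": 1}, {"dr": [-0.2, 0.3, 0], "dp": [0.052, 0, 0], "hand": 1}, {"dr": [-0.2, 0.3, 0], "dp": [0.057, 0, 0], "hand": 1}, {"dr": [-0.2, 0.3, 0], "dp": [0.057, 0, 0], "hand": 1}, {"dr": [-0.2, 0.3, 0], "dp": [0.057, 0, 0], "hand": 1}])

```text
time_s: 15.95
eef_pos: [0.5002, 0.2796, 0.1629]
tcp_rot: [0.707, -0.007, 0.707, 0.007]
contact_force: [0.1, 0.0, -2.4]
finger_gap: 0.0108
```

```bash
python3 - <<'E'
from ov10 import *
print(s['eef_pos'],s['finger_gap'],s['contact_force'],s['joint_vel'].round(3))
print(delta(down(91.2),[.5,.279,.1452]))
_,_,_=snap('top','t11'); _,_,_=snap('scene','s11'); snap('wrist','w11')
s=ctrl.read_state()
dr('s11',loadc('s11'),'ov11s',(110,110,300,270),4.2,True,st=s)
im=cv2.imread('pics/t11.png'); cv2.imwrite('pics/t11_c.png',cv2.resize(im[220:350,120:270],None,fx=5,fy=4.5,interpolation=cv2.INTER_CUBIC))
im=cv2.imread('pics/s11.png'); cv2.imwrite('pics/s11_c.png',cv2.resize(im[110:270,110:300],None,fx=4.2,fy=3.7,interpolation=cv2.INTER_CUBIC))
E
```

```text
[0.5002488  0.27957476 0.16289066] 0.010754369407557803 [ 0.08346545  0.02742285 -2.38314451] [-0.    -0.005 -0.    -0.    -0.001 -0.001]
(array([-0.03, -0.  ,  0.02]), array([ 0.0177, -0.0006, -0.0003]))
```

View pics/s11_c.png

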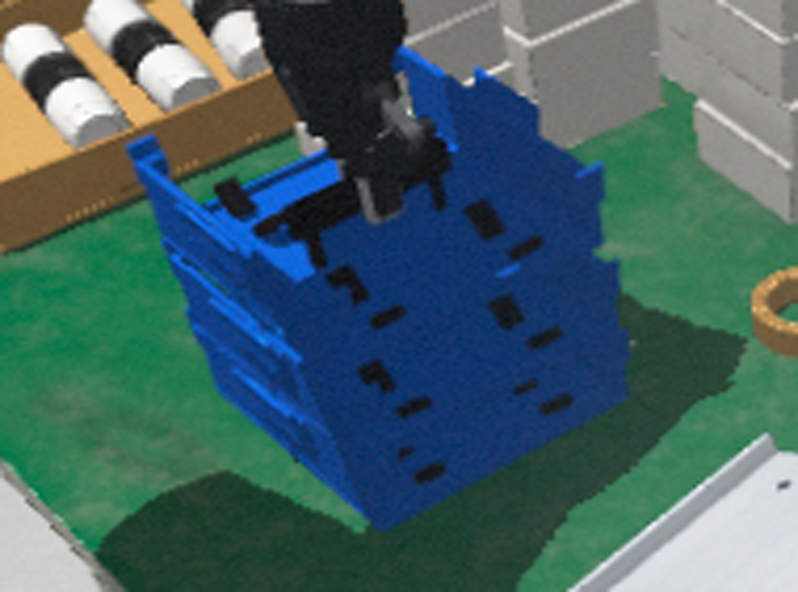

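View pics/w11.png

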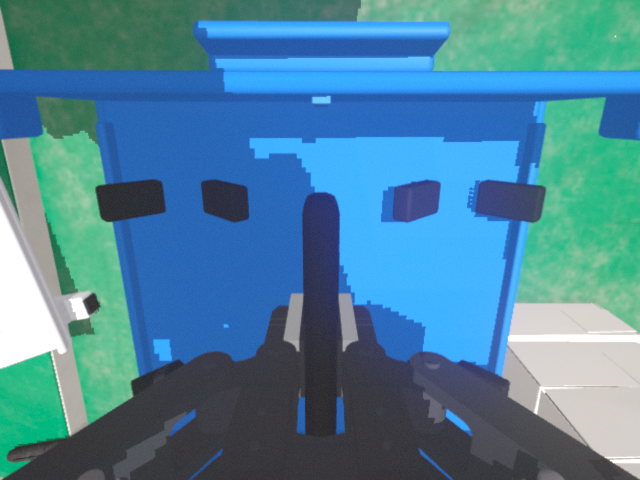

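View pics/t11_c.png

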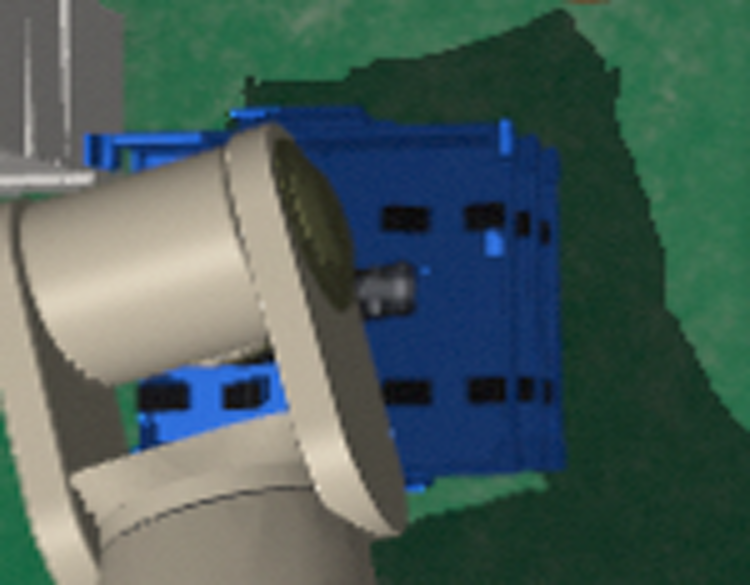

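Request:
servo_tool(series=[{"dr": [0, 0, 0], "dp": [0.005, 0, 0], "hand": 1}, {"dr": [0, 0, 0], "dp": [0.009, 0, 0], "hand": 1}, {"dr": [0, 0, 0], "dp": [0.012, 0, 0], "hand": 1}, {"dr": [0, 0, 0], "dp": [0.012, 0, 0], "hand": 1}])

```text
time_s: 16.5
eef_pos: [0.4995, 0.2793, 0.1493]
tcp_rot: [0.706, -0.008, 0.708, 0.007]
contact_force: [0.7, 0.6, -2.8]
finger_gap: 0.0102
```

No contact yet; continue.

Request:
servo_tool(series=[{"dr": [0, 0, 0], "dp": [0.002, 0, 0], "hand": 1}, {"dr": [0, 0, 0], "dp": [0.003, 0, 0], "hand": 1}, {"dr": [0, 0, 0], "dp": [0.003, 0, 0], "hand": 1}])

```text
time_s: 16.8
eef_pos: [0.4997, 0.2794, 0.1468]
tcp_rot: [0.706, -0.008, 0.708, 0.007]
contact_force: [0.1, 0.5, -2.3]
finger_gap: 0.0109
```

Request:
servo_tool(series=[{"dr": [0, 0, 0], "dp": [0.001, 0, 0], "hand": 1}, {"dr": [0, 0, 0], "dp": [0.002, 0, 0], "hand": 1}, {"dr": [0, 0, 0], "dp": [0.002, 0, 0], "hand": 1}])

```text
time_s: 17.1
eef_pos: [0.4998, 0.2794, 0.1455]
tcp_rot: [0.707, -0.008, 0.707, 0.007]
contact_force: [-1.6, -2.1, 2.9]
finger_gap: 0.0109
```

Request:
servo_tool(series=[{"dr": [0, 0, 0], "dp": [0.001, 0, 0], "hand": 1}, {"dr": [0, 0, 0], "dp": [0.001, 0, 0], "hand": 1}])

```text
time_s: 17.3
eef_pos: [0.4999, 0.2794, 0.1454]
tcp_rot: [0.707, -0.007, 0.707, 0.007]
contact_force: [-5.0, -2.4, 10.2]
finger_gap: 0.0108
```

```bash
python3 - <<'E'
from ov10 import *
print(s['eef_pos'],s['finger_gap'],s['contact_force'],s['wrist_torque'])
print(delta(down(91.2),[.5,.279,.1452]))
snap('scene','s12')
im=cv2.imread('pics/s12.png'); cv2.imwrite('pics/s12_c.png',cv2.resize(im[110:270,110:300],None,fx=4.2,fy=3.7,interpolation=cv2.INTER_CUBIC))
E
```

```text
[0.4998644  0.27938248 0.14542845] 0.010831251318252882 [-4.97051544 -2.37635854 10.19923896] [-0.24001425  0.64439391  0.04404352]
(array([-0.02, -0.01,  0.04]), array([ 0.0002, -0.0004,  0.0001]))
```

View pics/s12_c.png

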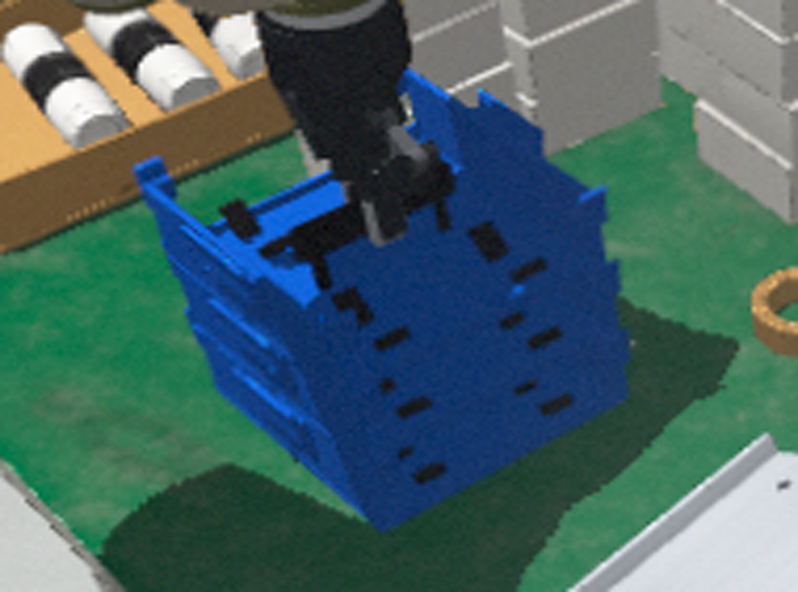

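Request:
servo_tool(series=[{"dr": [0, 0, 0], "dp": [-0.001, 0, 0], "hand": 0.6}, {"dr": [0, 0, 0], "dp": [-0.001, 0, 0], "hand": 0.2}, {"dr": [0, 0, 0], "dp": [-0.001, 0, 0], "hand": 0}, {"dr": [0, 0, 0], "dp": [-0.001, 0, 0], "hand": 0}, {"dr": [0, 0, 0], "dp": [-0.02, 0, 0], "hand": 0}, {"dr": [0, 0, 0], "dp": [-0.05, 0, 0], "hand": 0}, {"dr": [0, 0, 0], "dp": [-0.1, 0, 0], "hand": 0}, {"dr": [0, 0, 0], "dp": [-0.15, 0, 0], "hand": 0}, {"dr": [0, 0, 0], "dp": [-0.2, 0, 0], "hand": 0}, {"dr": [0, 0, 0], "dp": [-0.2, 0, 0], "hand": 0}])

```text
time_s: 18.35
eef_pos: [0.5013, 0.28, 0.3509]
tcp_rot: [0.711, -0.006, 0.703, 0.008]
contact_force: [0.7, -0.0, -0.0]
finger_gap: 0.0428
```

```bash
python3 - <<'E'
from ov10 import *
print(s['eef_pos'],s['finger_gap'],s['contact_force'])
snap('scene','s13');snap('wrist','w13');snap('top','t13')
im=cv2.imread('pics/s13.png'); cv2.imwrite('pics/s13_c.png',cv2.resize(im[100:480,110:500],None,fx=1.9,fy=1.5,interpolation=cv2.INTER_CUBIC))
E
```

```text
[0.50125425 0.28003516 0.3509116 ] 0.042830168108093467 [ 0.65335434 -0.00234067 -0.02111715]
```

View pics/s13_c.png

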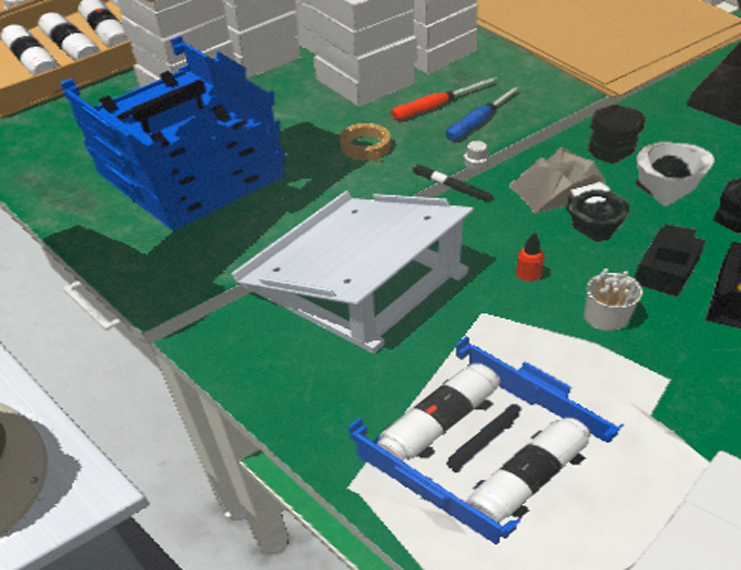

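View pics/w13.png

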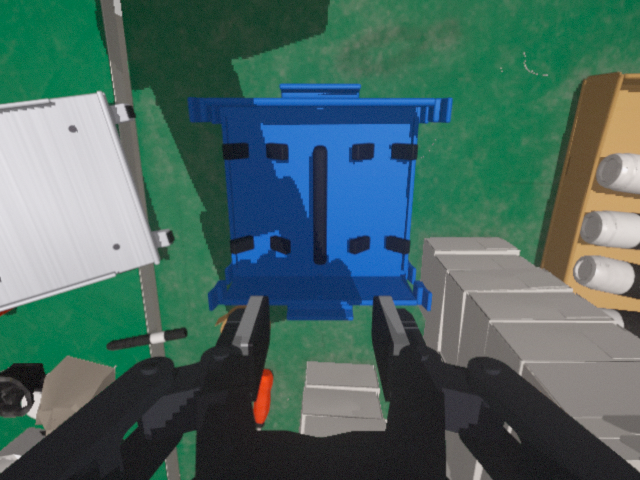

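View pics/t13.png

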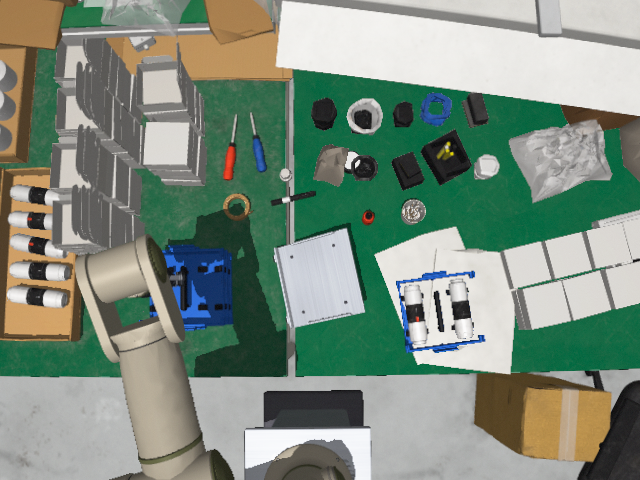

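```bash
python3 - <<'E'
from h import *
a=cv2.imread('pics/top0.png').astype(int);b=cv2.imread('pics/t13.png').astype(int)
d=(abs(a-b).max(2)>60)
for n,(x0,y0,x1,y1) in dict(flat=(390,262,500,360),restbarrel=(400,280,428,350),cup=(395,190,430,225),glue=(355,205,380,228),marker=(268,188,318,210),tape=(220,190,252,222)).items():
    ys,xs=np.nonzero(d[y0:y1,x0:x1]); print(n,len(xs), (xs.min()+x0,xs.max()+x0,ys.min()+y0,ys.max()+y0) if len(xs) else '')
c=loadc('w13')
# stacked tray: near/far wall outer tops at z=.18, bar top .175
for q,z in (((320,99),.18),((320,305),.18),((320,147),.175),((320,264),.175),((189,100),.18),((451,100),.18)): print(q,atz(c,q,z).round(4))
E
```

```text
flat 502 (np.int64(449), np.int64(473), np.int64(279), np.int64(338))
restbarrel 0 
cup 0 
glue 0 
marker 0 
tape 91 (np.int64(223), np.int64(248), np.int64(209), np.int64(221))
(320, 99) [0.4104 0.2779 0.18  ]
(320, 305) [0.5855 0.2814 0.18  ]
(320, 147) [0.4464 0.2786 0.175 ]
(320, 264) [0.5476 0.2807 0.175 ]
(189, 100) [0.4133 0.1783 0.18  ]
(451, 100) [0.4091 0.3776 0.18  ]
```

```bash
python3 - <<'E'
from workcell import ctrl
print(ctrl.close_job())
E
```

```text
the job is handed in; nothing more can be done
None
```

I moved the barrel from the stand into the free place of the flat tray. I then lifted the emptied tray off the stand by its grip bar and set it on the pile. The job was handed in at about 18.5 s of the 56 s allowed, with the gripper clear of everything.

- **Flat tray:** the last pictures show both barrels lying parallel in it, the moved one in its saddles. The barrel met the saddles at about 7 N. Before-and-after top pictures show no change to the tray or its first barrel, apart from the newly filled place.
- **Pile:** the tray came down within 0.3 mm of the expected height and met the pile at about 10 N. The last wrist picture puts it level, at the pile's position and yaw to about 2 mm.
- **Bystanders:** the cup, glue bottle and marker pen show no pixel change. The tape roll's spot showed 91 changed pixels, which I take to be the arm's shadow, since the roll looks unmoved in the scene view.
- **Disagreement between cameras:** the top and wrist cameras differed by 2–4 mm in y for the flat tray and the pile. I used values between the two for the flat tray and stayed within about 1 mm of the wrist camera for the pile. Both placements went in without side contact that I could see.

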